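# Wring up a gauge stack and nest the bearing housings for inspection

## Robot

A 6-joint arm with a two-finger parallel gripper is mounted at the origin on the work surface. World frame = base frame: x ahead of the robot, y to its left, z up, the work surface at z = 0. Lengths are in m, angles in degrees, forces in N, time in s.
With the tool pointing down it reaches from about 0.25 to 0.725 m from the base axis. Payload 9.7 kg.
Tool frame: the origin (TCP) lies midway between the tips of the shut fingers; the grasp point (between the pads) lies 19 mm behind it; x points along the fingers, y is the direction in which the jaws open and shut, and the axes are right-handed (so a half turn about x gives the same grasp; the last joint's range is limited). The gripper opens to 85 mm and grips with 20 to 120 N. Pads are 22 mm wide; open, the fingers measure 114 mm over their backs; the gripper's body (76 mm by 85 mm) begins 54 mm behind the grasp point. The pads swing forward as they close: fully open they stand 13 mm farther back than shut.
Start: joints at [-69.213, 4.979, 10.078, 95.1, 0, 90], TCP at [0.195, -0.514, 0.231] pointing down, gripper open.
Joint ranges: [-179.16, 179.16], [-48.56, 103.87], [-65.8, 70.77], [-126.05, 130.52], [-82.76, 87.17], [-180, 180]. Speed limits (degrees/s): [127.2, 127.2, 147.25, 180, 180, 180].

## Interface

Orientations are given as [roll, pitch, yaw] about the fixed x, y, z axes, in that order (R = Rz(yaw) Ry(pitch) Rx(roll)).
In Python, from workcell import bot, cams gives the robot as it stands.
- The arm moves only by the tool apply_moves, never from a script. Its argument "commands" is a list of rows, each a list of 5 numbers: the shift along the tool's x, y, z in m, then the turn about the tool's x in rad, then the opening, from -1 (shut) to 1 (fully open). In form: [[tx, ty, tz, roll, hand], ...]. A call has 1 to 12 rows; each row is the pose to reach, as a shift and turn from the pose measured when the call began, along the tool's axes at that moment; what a row does not reach only later rows make up. A row lasts 1/10 s, in which the tool goes at most 50 mm and 8.59 degrees, less where a joint would pass 70% of its speed; a pose out of reach is approached as far as the arm can. A call with a gripper value outside its range is refused whole. The fingers move at their own pace and stop on an object; "newtons" is the grip in N (left out, the last holds). Time passes only in rows, so rows that repeat a pose let the fingers close. It gives the time, the measured TCP pose, the force and the opening at its end, in the units of the state.
- bot.get_obs(): the state, without advancing time (a new reading comes with each control period).
- cams.camera(name): name is "scene" or "top" or "wrist"; returns a dict with "frame" (480x640x3 uint8, blue, green, red), "depth" (480x640 float32, m along the optical axis (not along the pixel's ray), 0 where there is no reading), "camera_matrix" (3x3 intrinsics, pixels), "D" ([k1, k2, p1, p2, k3] as OpenCV has them; the pictures are not rectified), "R" (3x3) and "t" (3): a world point X has camera coordinates R X + t; the wrist camera has in their place "mount" (4x4, takes a point from camera to tool coordinates, whose origin is the TCP and whose axes are the tool frame's). Camera axes: x right, y down, z forward; pixel columns grow to the right and rows downward; lengths in m; the calibration is good to about 2 mm. A picture is of the moment at which its call begins: read the wrist's pose just before it.
- bot.job_done(): hands the job in, once; it reports no verdict.
Trained networks look in the newest picture that a camera, given by its name, has taken for a name from the list of things; names that differ only in an ending like _2 or _b are one class to them, and where a whole thing is asked for, a point or a joint stands for the part that bears it (a point fixed in the world has none). Each returns a list of dicts, best first, with "confidence" (0 to 1); they miss things now and then, are a little off and sometimes report something else, mostly with a low value. They report only what shows in the picture. A call takes as long as a camera call. They do not tell look-alikes from the thing itself.
- cams.spot_in(name, camera): "rect" ([left, top, right, bottom] in pixels, round what is visible of it).
The state is a dict: "time": time; "q": joint angles; "qd": joint speeds; "joint_efforts": joint torques, N m; "ee_pos": TCP position; "tcp_rot": TCP orientation; "wrist_force": force on the tool from outside, world axes, zero at the start; "torque": the same for the moment, N m; "opening": finger opening in m.
Only numpy, scipy, OpenCV 4.12 (cv2) and the standard library are available. Lean on these libraries where they do the work, as an engineer would, in place of code of your own. Each camera call takes 0.05 s, during which the arm holds its last target. There are 200 camera calls.

## Task

Set up this inspection bench: build the gauge stack on the wringing jig by wringing on every gauge block present, thickest at the bottom and thinnest on top. Lay each block flat so that it overlaps the face below only about half way, then slide it along in contact until it meets the jig's end stop and all its edges are flush with the block below, never setting it straight down in its final place. Also put every bearing housing present, boss up, fully home in the tray nest of its own shape, and leave the oil bottle and the wrench alone.

Things in the scene. Friction and masses are not known exactly. Their poses are not given: they have to be found in the camera images.
- jig: Grey steel wringing jig fixed to the bench. Base block 122 mm long (x, from -60 to +62 mm), 60 mm wide (y), 20 mm high, with a lapped flat top; at its +x end an end stop, 12 mm thick (x from 50 to 62 mm), 60 mm wide, rises 56 mm above that top (to 76 mm above the bench). The other end and both sides are open. Origin: on the bench, below the home position; +x points towards the stop
- jig_home (a point): On the jig's lapped top, 20 mm above the bench, the point above which the bottom block belongs, its underside centred on this point, the block lying along the jig's x axis, centred across it, with one end against the stop. Axes as the jig's
- gauge_thick: Thickest steel gauge block, a plain polished flat bar 100 mm long (x), 36 mm wide (y), 28 mm thick (z), about 756 g. Origin: its centre. It starts lying flat on the bench; its two ends are alike and its two faces are alike, either may be up. Always present; goes at the bottom
- gauge_mid: Middle steel gauge block, a plain polished flat bar 100 mm long (x), 36 mm wide (y), 21 mm thick (z), about 567 g. Origin: its centre. It starts lying flat on the bench; its two ends are alike and its two faces are alike, either may be up. Always present; goes on the thick block
- gauge_thin: Thinnest steel gauge block, a plain polished flat bar 100 mm long (x), 36 mm wide (y), 14 mm thick (z), about 378 g. Origin: its centre. It starts lying flat on the bench; its two ends are alike and its two faces are alike, either may be up. Sometimes absent; goes on the middle block
- tray: Blue plastic sample tray fixed to the bench, 180 mm (x) by 204 mm (y) by 18 mm high, with three recessed nests 12 mm deep: round, square and oblong. Origin: centre of its underside
- nest_round (a point): Round nest, 88 mm in diameter. Its origin is the centre of the nest's floor, which lies 12 mm below the tray's top and 6 mm above the bench; z up
- nest_square (a point): Square nest, 76 by 76 mm, sides along the tray's x and y. Its origin is the centre of the nest's floor, which lies 12 mm below the tray's top and 6 mm above the bench; z up
- nest_oval (a point): Oblong nest, rectangular, 50 mm along the tray's x and 114 mm along the tray's y; the housing's long axis goes along the tray's y. Its origin is the centre of the nest's floor, which lies 12 mm below the tray's top and 6 mm above the bench; z up, axes as the tray's
- housing_round: Dark cast bearing housing with a round flange 84 mm in diameter, 14 mm thick, and on it a central round boss 34 mm in diameter, 34 mm high (48 mm high in all), to be gripped by. About 600 g. Origin: centre of its underside; z up, boss up. May be absent
- housing_square: Dark cast bearing housing with a square flange 72 by 72 mm, 14 mm thick, and on it a central square boss 34 by 34 mm, 34 mm high (48 mm in all), sides along x and y as the flange's. About 600 g. Origin: centre of its underside; z up, boss up. May be absent
- housing_oval: Dark cast bearing housing with a two-bolt flange with round ends, 110 mm long (x), 46 mm wide (y), 14 mm thick, and on it a central square boss 34 by 34 mm, 34 mm high (48 mm in all), sides along x and y. About 500 g. Origin: centre of its underside; z up, boss up. May be absent
- oil_bottle: Bystander: oil bottle, 54 mm in diameter, 140 mm tall, standing at the far side of the bench. Origin: centre of its underside
- wrench: Bystander: open-ended wrench, 190 mm long, lying flat at the far side of the bench. Origin: on its underside near the middle
Not all that is in view belongs to the job. What is shaped like the gauge_thin but black is not meant.

How it is judged:
By the outcome, as a careful person would: the job done as asked, in the order asked, and still so for the second after the job is handed in, with the robot touching nothing.
Of gauge_thin, housing_round, housing_square, housing_oval only 2 to 4 are there at a start; the rules pass over those that are not, and their reading is None.
At some moment in a run one of housing_round, housing_square, housing_oval may be knocked a few centimetres aside while the robot is not near it.
Once in a run the grip may slacken for a moment while it holds something.
It also fails if it takes over 210 s, if anything falls off the work surface, if the arm or the gripper's body presses on something with over 40 N, if the wrist force passes 120 N, or if a joint passes its speed limit or range.

## Working session

There is one attempt and no reset: what is moved stays moved. The work goes in short steps, Python scripts to look and compute and a tool call to move; the robot and the scene stay as the last step left them, time stands still between calls to the robot, and variables do not carry over. Pictures are saved under pics/ and viewed, about 12 in all and at most 16, crops included, and the job is handed in when it is done.

Besides the shell and the picture viewer there is one more tool, called after "Request:" as name(argument=value, ...), one argument or row to a line, values as JSON. apply_moves: Moves the arm, as the interface text tells. Its arguments: {"type":"object","properties":{"commands":{"type":"array"},"newtons":{"type":"number"}},"required":["commands"]}

```bash
ls; mkdir -p pics; cat > h.py <<'E'
import numpy as np, cv2
from workcell import bot, cams
from scipy.spatial.transform import Rotation as Ro
NAMES=["jig","gauge_thick","gauge_mid","gauge_thin","tray","housing_round","housing_square","housing_oval","oil_bottle","wrench"]
def pose():
    o=bot.get_obs(); return o, Ro.from_euler('xyz',o['tcp_rot'],degrees=True).as_matrix(), np.array(o['ee_pos'])
def cam(name):
    o,R,p=pose(); c=cams.camera(name)
    if name=='wrist':
        M=np.array(c['mount']); T=np.eye(4); T[:3,:3]=R;T[:3,3]=p; W=T@M
        c['Rw'],c['tw']=W[:3,:3],W[:3,3]
    else:
        c['Rw']=np.array(c['R']).T; c['tw']=-c['Rw']@np.array(c['t'])
    return c
def cloud(c):
    K=np.array(c['camera_matrix']);D=np.array(c['D'])
    v,u=np.mgrid[0:480,0:640]
    n=cv2.undistortPoints(np.stack([u,v],-1).reshape(-1,1,2).astype(np.float64),K,D).reshape(480,640,2)
    z=c['depth'][...,None]
    P=np.concatenate([n*z,z],-1)@c['Rw'].T+c['tw']
    P[c['depth']<=0]=np.nan
    return P
E
cat > a.py <<'E'
from h import *
for n in ['top','scene']:
    c=cam(n); cv2.imwrite(f'pics/{n}0.png',c['frame']); P=cloud(c)
    print(n,c['tw'].round(3))
    for k in NAMES:
        for d in cams.spot_in(k,n)[:3]:
            r=[int(x) for x in d['rect']]; u,v=(r[0]+r[2])//2,(r[1]+r[3])//2
            print(k,round(d['confidence'],2),r,P[np.clip(v,0,479),np.clip(u,0,639)].round(3))
    np.savez(f'{n}0.npz',P=P,f=c['frame'])
print(bot.get_obs())
E
python3 a.py
```

```text
pics
top [0.448 0.014 1.04 ]
jig 0.82 [143, 231, 189, 294] [0.532 0.348 0.019]
gauge_thick 0.74 [365, 217, 399, 269] [ 0.582 -0.113  0.028]
gauge_mid 0.94 [494, 280, 529, 330] [ 0.457 -0.39   0.018]
gauge_thin 0.86 [377, 286, 398, 336] [ 0.438 -0.127  0.012]
gauge_thin 0.82 [431, 290, 478, 331] [ 0.444 -0.271  0.011]
gauge_thin 0.57 [316, 332, 364, 372] [ 0.351 -0.028  0.018]
tray 0.75 [213, 209, 325, 309] [0.543 0.128 0.016]
housing_round 0.76 [428, 223, 466, 260] [ 0.587 -0.248  0.047]
housing_round 0.68 [492, 281, 530, 331] [ 0.455 -0.389  0.021]
housing_square 0.23 [493, 280, 529, 329] [ 0.459 -0.39   0.02 ]
wrench 0.75 [313, 133, 350, 211] [ 0.741 -0.001  0.009]
scene [ 1.282 -0.88   1.046]
jig 0.95 [376, 160, 427, 192] [0.544 0.345 0.026]
gauge_thick 0.75 [276, 259, 323, 288] [ 0.592 -0.135  0.03 ]
gauge_mid 0.66 [160, 292, 192, 333] [ 0.464 -0.399  0.019]
gauge_mid 0.58 [321, 293, 349, 346] [ 0.776 -0.227  0.089]
gauge_thin 0.95 [192, 274, 233, 291] [ 0.448 -0.279  0.012]
gauge_thin 0.67 [250, 202, 270, 226] [ 0.36  -0.032  0.016]
gauge_thin 0.56 [235, 237, 271, 266] [ 0.445 -
[... 264 characters left out ...]
nch 0.95 [357, 254, 412, 309] [ 0.745 -0.007  0.009]
{'time': 1.1, 'q': array([-6.92138849e+01,  4.98155038e+00,  1.00787300e+01,  9.50979468e+01,
        1.60470763e-03,  9.00019015e+01]), 'qd': array([ 0.01251392, -0.0327721 , -0.02371256, -0.09831891,  0.02138095,
       -0.08071978]), 'joint_efforts': array([ 9.66851549e-04, -5.20114660e+01,  4.64862084e+01,  1.78592938e-03,
        8.83952862e-05, -1.63856146e-05]), 'ee_pos': array([ 0.1951969 , -0.51421233,  0.23126333]), 'tcp_rot': array([-154.44506044,   89.99822131,   46.33915321]), 'wrist_force': array([-0.48638207,  0.54932328,  0.66174768]), 'torque': array([-0.01111007, -0.01136613,  0.0805068 ]), 'opening': 0.08544454507094378}
```

```bash
python3 - <<'E'
import cv2
f=cv2.imread('pics/top0.png')[120:400,120:560]
cv2.imwrite('pics/t1.png',cv2.resize(f,(800,509),interpolation=cv2.INTER_CUBIC))
E
```

```text
(no output)
```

View pics/t1.png

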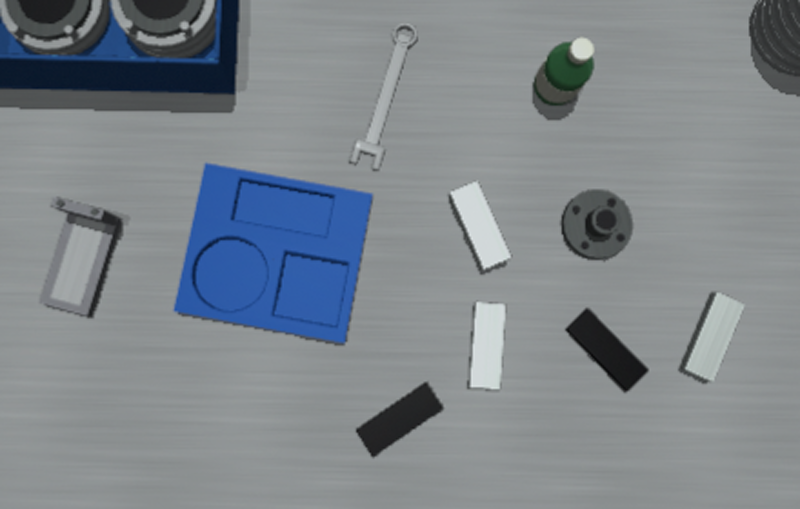

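```bash
cat > m.py <<'E'
from h import *
def rect(P,c,r,z0,z1):
    m=(np.hypot(P[...,0]-c[0],P[...,1]-c[1])<r)&(P[...,2]>z0)&(P[...,2]<z1)
    n,l,s,_=cv2.connectedComponentsWithStats(m.astype(np.uint8))
    if n<2: return None
    k=1+np.argmax(s[1:,4]); q=P[l==k]
    (x,y),(w,h),a=cv2.minAreaRect((q[:,:2]*1000).astype(np.float32))
    if w<h: w,h,a=h,w,a+90
    a=(a+90)%180-90
    return dict(c=(round(x,1),round(y,1)),size=(round(w,1),round(h,1)),longax=round(a,1),z=round(np.median(q[:,2])*1000,1),z10=round(np.percentile(q[:,2],90)*1000,1),n=len(q))
def dlt(xyz,jaw):
    """row to put TCP at xyz (m) with tool y axis along world angle jaw (deg, mod 180)"""
    o,R,p=pose(); d=R.T@(np.array(xyz)-p)
    cur=np.degrees(np.arctan2(R[1,1],R[0,1]))
    dy=(jaw-cur+90)%180-90
    sgn=np.sign(R[2,0])   # tool x down -> world yaw reversed
    return d.round(4), 'roll rad',round(float(np.radians(dy)*sgn),4),'cur jaw',round(cur,2),'q6',round(o['q'][5],1),'q1',round(o['q'][0],1)
E
python3 - <<'E'
from m import *
P=np.load('top0.npz')['P']
for n,c,z0,z1 in [('A',(.585,-.115),.015,.05),('B',(.44,-.128),.007,.05),('C',(.457,-.39),.01,.05),('round',(.587,-.248),.008,.02),('roundboss',(.587,-.248),.04,.06),
  ('jigtop',(.53,.35),.012,.03),('stop',(.59,.35),.06,.09)]:
    print(n,rect(P,c,.08,z0,z1))
print('tray',rect(P,(.543,.128),.145,.012,.03))
o,R,p=pose();print(R.round(2))
c=cam('wrist');print(c['mount'].round(3),c['camera_matrix'].round(0)) if hasattr(c['mount'],'round') else print(c['mount'])
print(dlt((.582,-.113,.2),0))
E
```

```text
A {'c': (582.6, -118.1), 'size': (99.8, 37.0), 'longax': 24.4, 'z': np.float64(27.2), 'z10': np.float64(29.6), 'n': 810}
B {'c': (441.6, -129.0), 'size': (99.6, 36.3), 'longax': -3.8, 'z': np.float64(13.1), 'z10': np.float64(15.4), 'n': 807}
C {'c': (457.9, -393.4), 'size': (99.8, 38.8), 'longax': -23.2, 'z': np.float64(19.9), 'z10': np.float64(22.0), 'n': 870}
round {'c': (589.1, -259.8), 'size': (82.9, 81.6), 'longax': -88.1, 'z': np.float64(13.2), 'z10': np.float64(15.7), 'n': 906}
roundboss {'c': (588.9, -259.6), 'size': (32.6, 32.5), 'longax': -2.7, 'z': np.float64(47.1), 'z10': np.float64(49.4), 'n': 208}
jigtop {'c': (530.6, 353.6), 'size': (121.2, 61.8), 'longax': -13.7, 'z': np.float64(19.6), 'z10': np.float64(22.0), 'n': 1500}
stop {'c': (584.1, 340.0), 'size': (60.2, 12.1), 'longax': 76.2, 'z': np.float64(75.1), 'z10': np.float64(77.7), 'n': 193}
tray {'c': (546.0, 125.4), 'size': (204.7, 180.1), 'longax': 80.7, 'z': np.float64(17.3), 'z10': np.float64(19.7), 'n': 4173}
[[ 0.    0.35 -0.93]
 [ 0.   -0.93 -0.35]
 [-1.   -0.   -0.  ]]
[[ 0.001 -0.314  0.95  -0.142]
 [ 1.     0.    -0.001 -0.001]
 [-0.     0.95   0.314 -0.08 ]
 [ 0.     0.     0.     1.   ]] [[382.   0. 313.]
 [  0. 382. 240.]
 [  0.   0.   1.]]
(array([ 0.0313, -0.2378, -0.504 ]), 'roll rad', -1.208, 'cur jaw', np.float64(-69.21), 'q6', np.float64(90.0), 'q1', np.float64(-69.2))
```

Steel bars: A at crop (480,226), 28 mm high, is thick. C at (712,337), 21 mm, is mid. B at (487,346), 14 mm and bright steel, is thin. The black bars at (606,350) and (400,420) are decoys. The only housing present is the round one at (597,224). The square and oval are absent.

```bash
cat >> m.py <<'E'
def go(xyz,jaw):
    o,R,p=pose(); d=R.T@(np.array(xyz)-p)
    cur=np.degrees(np.arctan2(R[1,1],R[0,1])); dy=(jaw-cur+180)%360-180
    print('row',d.round(4).tolist(),'roll',round(-float(np.radians(dy)),4),'cur',round(cur,2),'p',p.round(4),'q1,q6',o['q'][[0,5]].round(1),'F',np.round(o['wrist_force'],1),'op',round(o['opening'],4),'t',o['time'])
def look(name,c,r,z0,z1,save=None):
    k=cam('wrist') if name=='wrist' else cam(name); P=cloud(k)
    if save: cv2.imwrite('pics/'+save,k['frame'])
    return rect(P,c,r,z0,z1),P,k
E
python3 -c "
from m import *
go((.5826,-.1181,.15),114.4)"
```

```text
row [0.0813, -0.2328, -0.5027] roll 3.0786 cur -69.21 p [ 0.1952 -0.5142  0.2313] q1,q6 [-69.2  90. ] F [1.6 0.1 0.6] op 0.0855 t 1.15
```

Request:
apply_moves(
  commands=[
    [0.04, -0.12, -0.25, -0.8, 1],
    [0.08, -0.23, -0.5, -1.7, 1],
    [0.08, -0.23, -0.5, -1.7, 1],
    [0.08, -0.23, -0.5, -1.7, 1],
    [0.08, -0.23, -0.5, -1.7, 1],
    [0.08, -0.23, -0.5, -1.7, 1],
    [0.08, -0.23, -0.5, -1.7, 1],
    [0.08, -0.23, -0.5, -1.7, 1],
    [0.08, -0.23, -0.5, -1.7, 1],
    [0.08, -0.23, -0.5, -1.7, 1],
    [0.08, -0.23, -0.5, -1.7, 1],
    [0.08, -0.23, -0.5, -1.7, 1],
  ],
  newtons=60,
)

```text
time: 2.35
ee_pos: [0.5833, -0.1178, 0.1494]
tcp_rot: [-160.6, 89.9, 138.1]
wrist_force: [-0.6, -0.2, -0.4]
opening: 0.0851
```

```bash
python3 -c "
from m import *
go((.5826,-.1181,.15),114.4)"
```

```text
row [-0.0006, -0.0008, -0.0001] roll -1.495 cur 28.75 p [ 0.5833 -0.1178  0.1494] q1,q6 [-11.4  49.8] F [-0.6 -0.2 -0.4] op 0.0851 t 2.35
```

Request:
apply_moves(
  commands=[
    [0, 0, 0, -0.75, 1],
    [0, 0, 0, -1.495, 1],
    [0, 0, 0, -1.495, 1],
    [0, 0, 0, -1.495, 1],
    [0, 0, 0, -1.495, 1],
    [0, 0, 0, -1.495, 1],
    [0, 0, 0, -1.495, 1],
    [0, 0, 0, -1.495, 1],
    [0, 0, 0, -1.495, 1],
    [0, 0, 0, -1.495, 1],
    [0, 0, 0, -1.495, 1],
    [0, 0, 0, -1.495, 1],
  ],
)

```text
time: 3.55
ee_pos: [0.5833, -0.1178, 0.1494]
tcp_rot: [112.1, 89.9, 136.3]
wrist_force: [0.1, -0.1, -0.9]
opening: 0.0854
```

```bash
python3 -c "
from m import *
r,P,k=look('wrist',(.5826,-.1181),.075,.018,.04,'w1.png');print(r)
x,y=r['c'];go((x/1000,y/1000,.03),r['longax']+90)"
```

```text
{'c': (579.3, -119.6), 'size': (99.7, 36.1), 'longax': 24.3, 'z': np.float64(27.3), 'z10': np.float64(28.2), 'n': 6666}
row [0.1194, -0.0002, -0.0043] roll -0.0022 cur 114.17 p [ 0.5833 -0.1178  0.1494] q1,q6 [-11.4 -35.6] F [ 0.5 -0.5 -0.3] op 0.0857 t 3.6
```

View pics/w1.png

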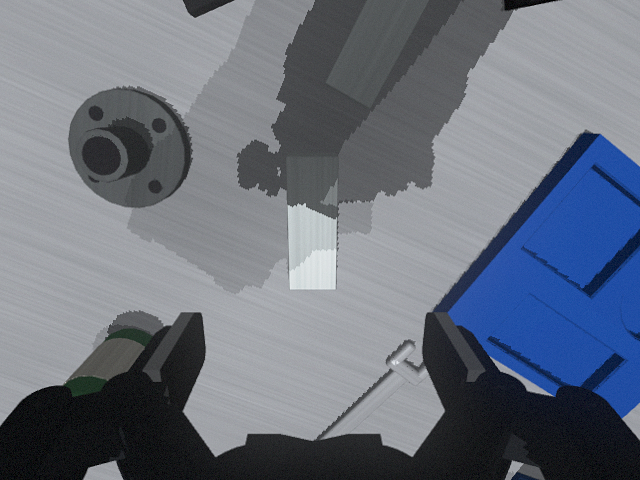

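Request:
apply_moves(
  commands=[
    [0.05, 0, -0.002, 0, 1],
    [0.1, 0, -0.002, 0, 1],
    [0.13, 0, -0.002, 0, 1],
    [0.1474, 0, -0.002, 0, 1],
    [0.1474, 0, -0.002, 0, 1],
    [0.1474, 0, -0.002, 0, -1],
    [0.1474, 0, -0.002, 0, -1],
    [0.1474, 0, -0.002, 0, -1],
    [0.1474, 0, -0.002, 0, -1],
    [0.1474, 0, -0.002, 0, -1],
    [0.1474, 0, -0.002, 0, -1],
    [0.1474, 0, -0.002, 0, -1],
  ],
  newtons=100,
)

```text
time: 4.8
ee_pos: [0.5824, -0.1188, 0.0038]
tcp_rot: [-10.9, 89.9, 13.3]
wrist_force: [-0.4, -0.7, 6.2]
opening: 0.0341
```

```bash
python3 -c "
from m import *
go((.58,-.118,.2),114.2)"
```

```text
row [-0.1962, 0.0016, -0.0015] roll -0.0008 cur 114.15 p [ 0.5824 -0.1188  0.0038] q1,q6 [-11.5 -35.7] F [-0.4 -0.7  6.2] op 0.0341 t 4.8
```

Request:
apply_moves(
  commands=[
    [-0.03, 0, 0, 0, -1],
    [-0.07, 0, 0, 0, -1],
    [-0.11, 0, 0, 0, -1],
    [-0.14, 0, 0, 0, -1],
    [-0.14, 0, 0, 0, -1],
    [-0.14, 0, 0, 0, -1],
  ],
)

```text
time: 5.4
ee_pos: [0.5821, -0.1188, 0.143]
tcp_rot: [-1.2, 89.9, 23.0]
wrist_force: [-0.5, 0.5, -7.1]
opening: 0.0342
```

```bash
python3 -c "
from m import *
go((.4763,.3671,.14),76)"
```

```text
row [0.0031, 0.4866, 0.1022] roll 0.6657 cur 114.14 p [ 0.5821 -0.1188  0.143 ] q1,q6 [-11.6 -35.7] F [-0.5  0.5 -7.1] op 0.0342 t 5.4
```

Request:
apply_moves(
  commands=[
    [0.0, 0.04, 0.01, 0.06, -1],
    [0, 0.09, 0.02, 0.12, -1],
    [0, 0.14, 0.03, 0.2, -1],
    [0, 0.19, 0.04, 0.27, -1],
    [0, 0.24, 0.05, 0.34, -1],
    [0, 0.29, 0.06, 0.41, -1],
    [0, 0.34, 0.07, 0.48, -1],
    [0, 0.39, 0.085, 0.55, -1],
    [0, 0.44, 0.095, 0.61, -1],
    [0.003, 0.487, 0.102, 0.666, -1],
    [0.003, 0.487, 0.102, 0.666, -1],
    [0.003, 0.487, 0.102, 0.666, -1],
  ],
)

```text
time: 6.6
ee_pos: [0.4742, 0.3682, 0.1368]
tcp_rot: [-121.7, 89.8, -135.5]
wrist_force: [0.1, 0.2, -6.4]
opening: 0.0341
```

```bash
python3 - <<'E'
from m import *
go((.4763,.3671,.14),76)
r,P,k=look('wrist',(.5295,.3538),.1,.012,.028,'w2.png');print('jigtop',r)
print('stop',rect(P,(.584,.34),.06,.065,.09)); print('block',rect(P,(.476,.367),.08,.14,.2))
o,R,p=pose()
ex=np.array([np.cos(np.radians(-14)),np.sin(np.radians(-14))]);ey=np.array([-ex[1],ex[0]])
d=(P[...,:2]-[.5297,.3538]);X=d@ex;Y=d@ey;Z=P[...,2]
# edges of jig base and stop
m=(Z>.014)&(Z<.026)&(X>-.05)&(X<.04)&(abs(Y)<.05)
for a in np.arange(-.05,.045,.015):
    s=m&(abs(X-a)<.004); print(round(a,3), [round(float(v)*1000,1) for v in (np.percentile(Y[s],[1,99]) if s.sum()>20 else [0,0])])
s=(Z>.03)&(Z<.07)&(abs(Y)<.03)&(X>.03)&(X<.07)
print('stopface X pct',np.percentile(X[s],[5,25,50,75])*1000 if s.any() else None)
E
```

```text
row [-0.0032, -0.0006, 0.0022] roll 0.0028 cur 76.16 p [0.4742 0.3682 0.1368] q1,q6 [37.8 51.7] F [ 0.1  0.2 -6.4] op 0.0341 t 6.6
jigtop None
stop {'c': (574.1, 311.4), 'size': (11.1, 1.1), 'longax': -16.3, 'z': np.float64(74.9), 'z10': np.float64(75.7), 'n': 32}
block {'c': (469.7, 371.5), 'size': (92.3, 91.5), 'longax': 34.1, 'z': np.float64(160.9), 'z10': np.float64(194.2), 'n': 44528}
-0.05 [0.0, 0.0]
-0.035 [0.0, 0.0]
-0.02 [0.0, 0.0]
-0.005 [0.0, 0.0]
0.01 [0.0, 0.0]
0.025 [0.0, 0.0]
0.04 [0.0, 0.0]
stopface X pct None
```

View pics/w2.png

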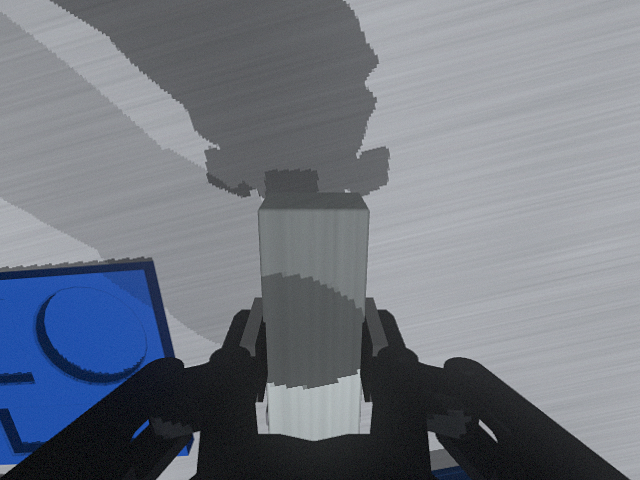

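Request:
apply_moves(
  commands=[
    [0.04, -0.0006, 0.002, 0.0028, -1],
    [0.08, -0.0006, 0.002, 0.0028, -1],
    [0.1, -0.0006, 0.002, 0.0028, -1],
    [0.104, -0.0006, 0.002, 0.0028, -1],
    [0.104, -0.0006, 0.002, 0.0028, -1],
    [0.104, -0.0006, 0.002, 0.0028, -1],
  ],
)

```text
time: 7.25
ee_pos: [0.4775, 0.3656, 0.0351]
tcp_rot: [-79.3, 89.9, -93.5]
wrist_force: [-1.2, 0.1, -6.2]
opening: 0.0344
```

```bash
python3 - <<'E'
from m import *
go((.4763,.3671,.024),76)
c=cam('scene'); cv2.imwrite('pics/s1.png',cv2.resize(c['frame'][130:230,330:480],(750,500),interpolation=cv2.INTER_CUBIC))
E
```

```text
row [0.0111, 0.0012, -0.0016] roll -0.0023 cur 75.87 p [0.4775 0.3656 0.0351] q1,q6 [37.5 51.6] F [-1.2  0.1 -6.2] op 0.0344 t 7.25
```

View pics/s1.png

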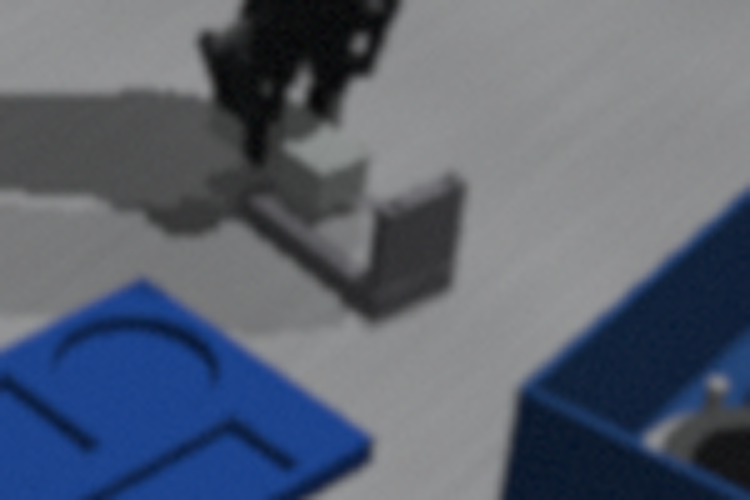

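Request:
apply_moves(
  commands=[
    [0.004, 0.001, -0.0016, 0, -1],
    [0.008, 0.001, -0.0016, 0, -1],
    [0.01, 0.001, -0.0016, 0, -1],
    [0.012, 0.001, -0.0016, 0, -1],
    [0.0135, 0.001, -0.0016, 0, -1],
    [0.0135, 0.001, -0.0016, 0, -1],
  ],
)

```text
time: 7.9
ee_pos: [0.4762, 0.3673, 0.0238]
tcp_rot: [4.3, 89.9, -9.8]
wrist_force: [-6.9, -4.9, 9.6]
opening: 0.0342
```

```bash
python3 - <<'E'
from m import *
go((.4763,.3671,.024),76)
E
```

```text
row [-0.0002, -0.0001, 0.0002] roll -0.0018 cur 75.89 p [0.4762 0.3673 0.0238] q1,q6 [37.7 51.8] F [-6.9 -4.9  9.6] op 0.0342 t 7.9
```

Request:
apply_moves(
  commands=[
    [0.001, 0, 0.005, 0, -1],
    [0.001, 0, 0.01, 0, -1],
    [0.001, 0, 0.015, 0, -1],
    [0.001, 0, 0.02, 0, -1],
    [0.001, 0, 0.025, 0, -1],
    [0.001, 0, 0.03, 0, -1],
    [0.001, 0, 0.035, 0, -1],
    [0.001, 0, 0.039, 0, -1],
    [0.001, 0, 0.043, 0, -1],
    [0.001, 0, 0.046, 0, -1],
    [0.001, 0, 0.046, 0, -1],
  ],
)

```text
time: 9.0
ee_pos: [0.5213, 0.3566, 0.0239]
tcp_rot: [52.2, 89.9, 38.1]
wrist_force: [-4.8, 1.2, 5.1]
opening: 0.0341
```

```bash
python3 - <<'E'
from m import *
go((.5297,.3538,.024),76)
E
```

```text
row [-0.0001, -0.0006, 0.0088] roll -0.0018 cur 75.9 p [0.5213 0.3566 0.0239] q1,q6 [34.4 48.5] F [-4.8  1.2  5.1] op 0.0341 t 9.0
```

Request:
apply_moves(
  commands=[
    [0.001, 0, 0.002, 0, -1],
    [0.001, 0, 0.004, 0, -1],
    [0.001, 0, 0.006, 0, -1],
    [0.001, 0, 0.007, 0, -1],
    [0.001, 0, 0.008, 0, -1],
    [0.001, 0, 0.009, 0, -1],
    [0.001, 0, 0.01, 0, -1],
    [0.001, 0, 0.01, 0, -1],
  ],
)

```text
time: 9.8
ee_pos: [0.5308, 0.3548, 0.0239]
tcp_rot: [73.3, 89.8, 59.3]
wrist_force: [-6.0, 1.1, 6.9]
opening: 0.0348
```

```bash
python3 - <<'E'
from m import *
go((.5297,.3538,.024),76)
E
```

```text
row [-0.0001, -0.0012, -0.0009] roll -0.0012 cur 75.93 p [0.5308 0.3548 0.0239] q1,q6 [33.7 47.8] F [-6.   1.1  6.9] op 0.0348 t 9.8
```

Request:
apply_moves(
  commands=[
    [0.001, -0.001, 0.001, 0, -1],
    [0.001, -0.001, 0.002, 0, -1],
    [0.001, -0.001, 0.003, 0, -1],
    [0.001, -0.001, 0.004, 0, -1],
    [0.001, -0.001, 0.005, 0, -1],
    [0.001, -0.001, 0.005, 0, -1],
  ],
)

```text
time: 10.4
ee_pos: [0.531, 0.3546, 0.0238]
tcp_rot: [150.8, 89.5, 136.9]
wrist_force: [-30.9, 8.1, 15.4]
opening: 0.0343
```

```bash
python3 - <<'E'
from m import *
go((.5297,.3538,.024),76)
E
```

```text
row [-0.0001, -0.0011, -0.001] roll 0.0017 cur 76.1 p [0.531  0.3546 0.0238] q1,q6 [33.5 47.4] F [-30.9   8.1  15.4] op 0.0343 t 10.4
```

Request:
apply_moves(
  commands=[
    [0, 0, 0, 0, -1],
    [0, 0, 0, 0, 0.2],
    [0, 0, 0, 0, 0.2],
    [0, 0, 0, 0, 0.2],
    [-0.03, 0, 0, 0, 0.2],
    [-0.07, 0, 0, 0, 0.5],
    [-0.12, 0, 0, 0, 1],
    [-0.16, 0, 0, 0, 1],
    [-0.17, 0, -0.0, 0, 1],
    [-0.17, 0, 0, 0, 1],
  ],
)

```text
time: 11.4
ee_pos: [0.5332, 0.3539, 0.1959]
tcp_rot: [124.5, 89.5, 110.5]
wrist_force: [-0.7, 0.6, 0.4]
opening: 0.0856
```

```bash
cat > jig.py <<'E'
from m import *
import sys
def meas(zt,save,name='wrist'):
    k=cam(name);P=cloud(k);cv2.imwrite('pics/'+save,k['frame'])
    ex=np.array([np.cos(np.radians(-14)),np.sin(np.radians(-14))]);ey=np.array([-ex[1],ex[0]])
    d=(P[...,:2]-[.5297,.3538]);X=d@ex*1e3;Y=d@ey*1e3;Z=P[...,2]*1e3
    def edges(n,m,xs):
        for lo,hi in ((0,1),):
            A=[]
            for a in xs:
                s=m&(abs(X-a)<2.5)
                if s.sum()>15: A.append([a,*np.percentile(Y[s],[1,99])])
            A=np.array(A)
            if len(A)<2: print(n,'few');continue
            l=np.polyfit(A[:,0],A[:,1],1);h=np.polyfit(A[:,0],A[:,2],1)
            print(n,'lowY@0 %.1f slope %.2f deg; highY@0 %.1f slope %.2f deg; mid %.2f width %.1f'%(l[1],np.degrees(l[0]),h[1],np.degrees(h[0]),(l[1]+h[1])/2,h[1]-l[1]))
    xs=np.arange(-44,44,4)
    edges('jig',(abs(Z-20)<4)&(abs(Y)<45),xs)
    for z in zt:
        m=(abs(Z-z)<2.7)&(abs(Y)<40); edges('top%d'%z,m,xs)
        q=m&(abs(Y)<14)&(abs(X)<75); print('  X ext',np.percentile(X[q],[.5,99.5]).round(1) if q.any() else None)
    q=(abs(Z-75)<4)&(abs(Y)<28)&(X>35)&(X<75); print('stop X',np.percentile(X[q],[1,99]).round(1) if q.sum()>20 else None)
    return X,Y,Z,k
if __name__=='__main__': meas([int(a) for a in sys.argv[2:]],sys.argv[1]); go((.5297,.3538,.17),76)
E
python3 jig.py w3.png 48
```

```text
jig lowY@0 -30.4 slope -0.02 deg; highY@0 28.8 slope 0.08 deg; mid -0.80 width 59.1
top48 lowY@0 -15.6 slope 0.37 deg; highY@0 19.6 slope 0.36 deg; mid 1.97 width 35.2
  X ext [-52.3  48.1]
stop X [47.4 59.5]
row [0.0236, -0.0006, -0.0027] roll 0.0013 cur 76.07 p [0.5326 0.3536 0.1936] q1,q6 [33.4 47.3] F [-0.1  0.5 -0.5] op 0.0856 t 11.45
```

View pics/w3.png

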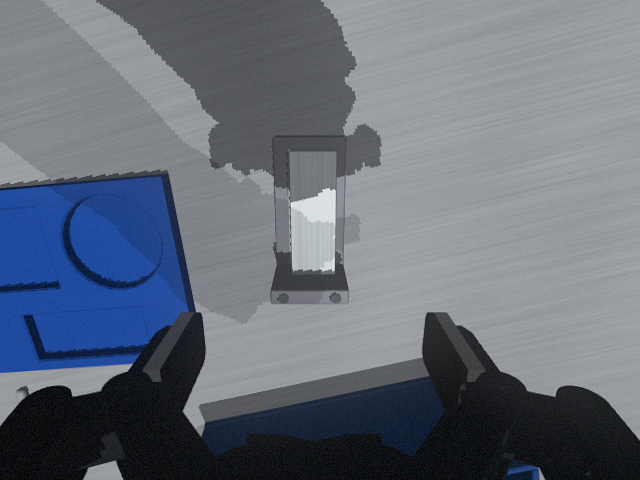

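```bash
python3 - <<'E'
from m import *
go((.531,.3546,.0245),75.9)
E
```

```text
row [0.1691, -0.0002, -0.0006] roll 0.003 cur 76.07 p [0.5326 0.3536 0.1936] q1,q6 [33.4 47.3] F [-0.1  0.5 -0.5] op 0.0856 t 11.45
```

```bash
cat >> m.py <<'E'
_go=go
def go(xyz,jaw):
    _go(xyz,jaw); o,R,p=pose(); print('  tilt deg: tool x axis off vertical, along toolY0 %.2f toolZ0 %.2f'%tuple(np.degrees([R[0,0]*R[0,1]+R[1,0]*R[1,1], R[0,0]*R[0,2]+R[1,0]*R[1,2]])), 'xaxis',R[:2,0].round(4))
E
python3 - <<'E'
from m import *
go((.531,.3546,.0245),75.9)
E
```

```text
row [0.1691, -0.0002, -0.0006] roll 0.003 cur 76.07 p [0.5326 0.3536 0.1936] q1,q6 [33.4 47.3] F [-0.1  0.5 -0.5] op 0.0856 t 11.45
  tilt deg: tool x axis off vertical, along toolY0 0.28 toolZ0 -0.41 xaxis [-0.0058  0.0064]
```

Request:
apply_moves(
  commands=[
    [0.05, 0, 0, 0.003, 1],
    [0.1, 0, 0, 0.003, 1],
    [0.15, -0.0001, -0.0005, 0.003, 0.5],
    [0.169, -0.0002, -0.0006, 0.003, 0.1],
    [0.169, -0.0002, -0.0006, 0.003, 0.1],
    [0.169, -0.0002, -0.0006, 0.003, -1],
    [0.169, -0.0002, -0.0006, 0.003, -1],
    [0.169, -0.0002, -0.0006, 0.003, -1],
    [0.169, -0.0002, -0.0006, 0.003, -1],
  ],
)

```text
time: 12.35
ee_pos: [0.5305, 0.3544, 0.0238]
tcp_rot: [154.7, 89.5, 140.6]
wrist_force: [-1.4, 0.4, -6.4]
opening: 0.0347
```

```bash
python3 - <<'E'
from m import *
go((.5303,.3518,.0245),75.9)
E
```

```text
row [-0.0007, -0.0026, 0.0004] roll 0.0001 cur 75.91 p [0.5305 0.3544 0.0238] q1,q6 [33.5 47.6] F [-1.4  0.4 -6.4] op 0.0347 t 12.35
  tilt deg: tool x axis off vertical, along toolY0 0.22 toolZ0 -0.47 xaxis [-0.007   0.0057]
```

Request:
apply_moves(
  commands=[
    [0.0005, -0.0015, -0.0003, 0, -1],
    [0.0005, -0.003, -0.0003, 0, -1],
    [0.0005, -0.003, 0.0005, 0, -1],
    [0.0005, -0.003, 0.0015, 0, -1],
    [0.0005, -0.003, 0.002, 0, -1],
    [0.0005, -0.003, 0.0015, 0, -1],
    [0.0005, -0.003, 0.0015, 0, 0.1],
    [0.0, -0.003, 0.001, 0, 0.1],
    [0.0, -0.003, 0.0005, 0, 0.2],
  ],
)

```text
time: 13.25
ee_pos: [0.5311, 0.3517, 0.0249]
tcp_rot: [139.8, 89.5, 125.7]
wrist_force: [-0.2, -0.1, 0.8]
opening: 0.0508
```

```bash
python3 - <<'E'
from m import *
go((.5303,.3518,.17),75.9)
E
```

```text
row [-0.1451, 0.0007, -0.0017] roll -0.0 cur 75.9 p [0.5311 0.3517 0.0249] q1,q6 [33.3 47.4] F [-0.2 -0.1  0.8] op 0.0508 t 13.25
  tilt deg: tool x axis off vertical, along toolY0 0.31 toolZ0 -0.37 xaxis [-0.005   0.0069]
```

Request:
apply_moves(
  commands=[
    [-0.03, 0, 0, 0, 0.3],
    [-0.08, 0, 0, 0, 0.6],
    [-0.12, 0, 0, 0, 1],
    [-0.145, 0.0, 0, 0, 1],
    [-0.145, 0, 0, 0, 1],
    [-0.145, 0, 0, 0, 1],
  ],
)

```text
time: 13.85
ee_pos: [0.5323, 0.3509, 0.1706]
tcp_rot: [127.3, 89.5, 113.2]
wrist_force: [0.6, 0.3, 0.4]
opening: 0.0852
```

```bash
python3 jig.py w4.png 48
```

```text
jig lowY@0 -30.4 slope 0.13 deg; highY@0 28.7 slope -0.03 deg; mid -0.84 width 59.1
top48 lowY@0 -19.8 slope -0.04 deg; highY@0 15.3 slope -0.18 deg; mid -2.24 width 35.2
  X ext [-52.1  48. ]
stop X [47.5 59.5]
row [-0.0007, 0.0026, -0.0028] roll -0.0019 cur 75.89 p [0.5318 0.3506 0.1693] q1,q6 [33.2 47.3] F [ 0.1  0.5 -0.6] op 0.0856 t 13.9
  tilt deg: tool x axis off vertical, along toolY0 0.30 toolZ0 -0.38 xaxis [-0.0052  0.0066]
```

Request:
apply_moves(
  commands=[
    [0.05, 0, -0.001, 0, 1],
    [0.1, 0, -0.001, 0, 0.6],
    [0.13, 0, -0.001, 0, 0.3],
    [0.145, 0, -0.001, 0, 0.1],
    [0.145, 0, -0.001, 0, 0.1],
    [0.145, 0, -0.001, 0, -1],
    [0.145, 0, -0.001, 0, -1],
    [0.145, 0, -0.001, 0, -1],
    [0.145, 0, -0.001, 0, -1],
  ],
)

```text
time: 14.8
ee_pos: [0.5305, 0.3522, 0.0255]
tcp_rot: [131.7, 89.5, 117.6]
wrist_force: [-1.9, 0.4, 0.2]
opening: 0.034
```

```bash
python3 - <<'E'
from m import *
go((.5303,.3518,.0245),75.95)
E
```

```text
row [0.001, -0.0005, -0.0001] roll -0.0009 cur 75.9 p [0.5305 0.3522 0.0255] q1,q6 [33.4 47.5] F [-1.9  0.4  0.2] op 0.034 t 14.8
  tilt deg: tool x axis off vertical, along toolY0 0.37 toolZ0 -0.33 xaxis [-0.004   0.0076]
```

Request:
apply_moves(
  commands=[
    [0.0, 0.0005, 0, 0, -1],
    [0, 0.001, 0.0, 0, -1],
    [0, 0.001, 0.001, 0, -1],
    [0, 0.001, 0.002, 0, -1],
    [0, 0.001, 0.001, 0, -1],
    [0, 0.001, 0.001, 0, 0.1],
    [0, 0.001, 0.0005, 0, 0.1],
    [-0.03, 0.001, 0, 0, 0.2],
    [-0.07, 0.001, 0, 0, 0.6],
    [-0.11, 0.001, 0, 0, 1],
    [-0.15, 0.001, 0, 0, 1],
    [-0.15, 0.001, 0, 0, 1],
  ],
)

```text
time: 16.0
ee_pos: [0.5336, 0.3532, 0.183]
tcp_rot: [82.8, 89.2, 68.7]
wrist_force: [0.2, -0.3, 0.7]
opening: 0.0852
```

```bash
python3 jig.py w5.png 48; python3 -c "
from m import *
go((.4579,-.3934,.22),156.8);go((.4579,-.3934,.22),66.8)"
```

```text
jig lowY@0 -30.4 slope 0.04 deg; highY@0 28.8 slope 0.01 deg; mid -0.81 width 59.2
top48 lowY@0 -17.5 slope 0.17 deg; highY@0 17.7 slope -0.01 deg; mid 0.06 width 35.2
  X ext [-51.4  48.1]
stop X [47.4 59.4]
row [0.0097, -0.0, -0.0034] roll -0.002 cur 75.88 p [0.533  0.3529 0.1797] q1,q6 [33.3 47.4] F [-0.6 -0.3 -0.1] op 0.0856 t 16.05
  tilt deg: tool x axis off vertical, along toolY0 0.67 toolZ0 -0.03 xaxis [0.0023 0.0115]
row [-0.049, -0.7415, 0.1091] roll -1.4122 cur 75.88 p [0.533  0.3529 0.1797] q1,q6 [33.3 47.4] F [-0.6 -0.3 -0.1] op 0.0856 t 16.05
  tilt deg: tool x axis off vertical, along toolY0 0.67 toolZ0 -0.03 xaxis [0.0023 0.0115]
row [-0.049, -0.7415, 0.1091] roll 0.1586 cur 75.88 p [0.533  0.3529 0.1797] q1,q6 [33.3 47.4] F [-0.6 -0.3 -0.1] op 0.0856 t 16.05
  tilt deg: tool x axis off vertical, along toolY0 0.67 toolZ0 -0.03 xaxis [0.0023 0.0115]
```

Request:
apply_moves(
  commands=[
    [-0.03, -0.04, 0.0, 0, 1],
    [-0.045, -0.09, 0.01, 0.02, 1],
    [-0.049, -0.14, 0.02, 0.03, 1],
    [-0.049, -0.74, 0.109, 0.1586, 1],
    [-0.049, -0.74, 0.109, 0.1586, 1],
    [-0.049, -0.74, 0.109, 0.1586, 1],
    [-0.049, -0.74, 0.109, 0.1586, 1],
    [-0.049, -0.74, 0.109, 0.1586, 1],
    [-0.049, -0.74, 0.109, 0.1586, 1],
    [-0.049, -0.74, 0.109, 0.1586, 1],
    [-0.049, -0.74, 0.109, 0.1586, 1],
    [-0.049, -0.74, 0.109, 0.1586, 1],
  ],
)

```text
time: 17.25
ee_pos: [0.4735, -0.2326, 0.2211]
tcp_rot: [101.4, 89.3, 78.2]
wrist_force: [1.5, 0.5, 0.1]
opening: 0.0856
```

```bash
python3 -c "
from m import *
go((.4579,-.3934,.15),66.8)"
```

```text
row [0.0692, -0.1547, 0.0492] roll -0.0003 cur 66.78 p [ 0.4735 -0.2326  0.2211] q1,q6 [-26.5  -3.3] F [1.5 0.5 0.1] op 0.0856 t 17.25
  tilt deg: tool x axis off vertical, along toolY0 0.65 toolZ0 -0.13 xaxis [0.0024 0.0114]
```

Request:
apply_moves(
  commands=[
    [0.02, -0.05, 0.015, 0, 1],
    [0.04, -0.1, 0.035, 0, 1],
    [0.069, -0.155, 0.049, 0, 1],
    [0.069, -0.155, 0.049, 0, 1],
    [0.069, -0.155, 0.049, 0, 1],
    [0.069, -0.155, 0.049, 0, 1],
  ],
)

```text
time: 17.85
ee_pos: [0.457, -0.3938, 0.1491]
tcp_rot: [107.8, 89.3, 84.5]
wrist_force: [0.4, -0.4, 0.9]
opening: 0.0854
```

```bash
python3 -c "
from m import *
r,P,k=look('wrist',(.4579,-.3934),.075,.013,.03,'w6.png');print(r)
x,y=r['c'];go((x/1000,y/1000,.002),r['longax']+90)"
```

```text
{'c': (454.7, -395.2), 'size': (100.2, 36.1), 'longax': -23.8, 'z': np.float64(20.2), 'z10': np.float64(21.1), 'n': 6342}
row [0.148, -0.0046, -0.0015] roll 0.01 cur 66.77 p [ 0.4576 -0.3933  0.15  ] q1,q6 [-41.  -17.7] F [-0.   0.7  0.9] op 0.0856 t 17.9
  tilt deg: tool x axis off vertical, along toolY0 0.66 toolZ0 -0.14 xaxis [0.0022 0.0116]
```

View pics/w6.png

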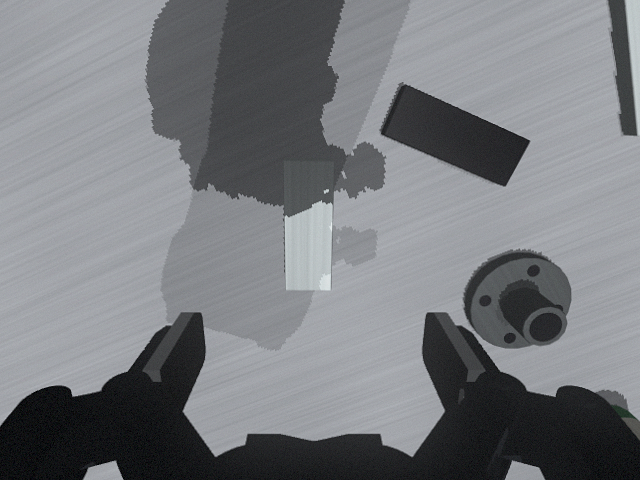

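Request:
apply_moves(
  commands=[
    [0.05, -0.0046, 0.0, 0.01, 1],
    [0.1, -0.0046, 0, 0.01, 1],
    [0.13, -0.0046, 0, 0.01, 1],
    [0.149, -0.0046, 0, 0.01, 1],
    [0.149, -0.0046, 0, 0.01, 1],
    [0.149, -0.0046, 0, 0.01, 0.1],
  ],
)

```text
time: 18.5
ee_pos: [0.4569, -0.3953, 0.0023]
tcp_rot: [97.0, 89.4, 73.2]
wrist_force: [-0.2, 0.7, 0.5]
opening: 0.0733
```

Request:
apply_moves(
  commands=[
    [0.0, 0, 0, 0, 0],
    [0, 0, 0, 0, -1],
    [0, 0, 0, 0, -1],
    [0, 0, 0, 0, -1],
    [0, 0, 0, 0, -1],
    [0, 0, 0, 0, -1],
    [0, 0, 0, 0, -1],
  ],
)

```text
time: 19.2
ee_pos: [0.4578, -0.3961, 0.0047]
tcp_rot: [79.6, 89.4, 55.9]
wrist_force: [-1.2, 0.8, 8.7]
opening: 0.0333
```

```bash
python3 -c "
from m import *
go((.457,-.394,.16),66)"
```

```text
row [-0.1553, 0.0032, -0.0013] roll 0.0047 cur 66.27 p [ 0.4578 -0.3961  0.0047] q1,q6 [-41.1 -17.4] F [-1.2  0.8  8.7] op 0.0333 t 19.2
  tilt deg: tool x axis off vertical, along toolY0 0.59 toolZ0 0.11 xaxis [0.0059 0.0087]
```

Request:
apply_moves(
  commands=[
    [-0.03, 0, 0, 0, -1],
    [-0.07, 0, 0, 0, -1],
    [-0.11, 0, 0, 0, -1],
    [-0.16, 0, 0, 0, -1],
    [-0.16, 0, 0, 0, -1],
  ],
)

```text
time: 19.7
ee_pos: [0.4586, -0.3991, 0.1724]
tcp_rot: [31.3, 89.2, 7.5]
wrist_force: [1.5, -0.4, -4.0]
opening: 0.0336
```

```bash
python3 -c "
from m import *
go((.4821,.3653,.16),76)"
```

```text
row [0.0141, 0.7091, -0.2864] roll -0.1699 cur 66.26 p [ 0.4586 -0.3991  0.1724] q1,q6 [-41.3 -17.6] F [ 1.5 -0.4 -4. ] op 0.0336 t 19.7
  tilt deg: tool x axis off vertical, along toolY0 0.41 toolZ0 0.68 xaxis [0.0137 0.0018]
```

Request:
apply_moves(
  commands=[
    [0, 0.047, -0.019, -0.01, -1],
    [0, 0.094, -0.038, -0.02, -1],
    [0, 0.14, -0.057, -0.035, -1],
    [0, 0.186, -0.075, -0.045, -1],
    [0, 0.232, -0.094, -0.055, -1],
    [0, 0.278, -0.113, -0.065, -1],
    [0, 0.324, -0.131, -0.08, -1],
    [0, 0.37, -0.15, -0.09, -1],
    [0, 0.416, -0.168, -0.1, -1],
    [0, 0.462, -0.187, -0.11, -1],
    [0, 0.49, -0.2, -0.12, -1],
    [0, 0.5, -0.204, -0.12, -1],
  ],
)

```text
time: 20.9
ee_pos: [0.4723, 0.1435, 0.1724]
tcp_rot: [26.3, 89.3, 9.7]
wrist_force: [0.2, -0.7, -6.5]
opening: 0.0336
```

```bash
python3 -c "
from m import *
go((.4821,.3653,.13),76)"
```

```text
row [0.043, 0.2151, -0.0547] roll -0.0464 cur 73.34 p [0.4723 0.1435 0.1724] q1,q6 [16.9 33.6] F [ 0.2 -0.7 -6.5] op 0.0336 t 20.9
  tilt deg: tool x axis off vertical, along toolY0 0.31 toolZ0 0.63 xaxis [0.0121 0.0021]
```

Request:
apply_moves(
  commands=[
    [0.005, 0.045, -0.012, -0.01, -1],
    [0.01, 0.09, -0.024, -0.02, -1],
    [0.02, 0.135, -0.036, -0.03, -1],
    [0.03, 0.18, -0.047, -0.04, -1],
    [0.043, 0.2151, -0.0547, -0.0464, -1],
    [0.05, 0.2151, -0.0547, -0.0464, -1],
    [0.06, 0.2151, -0.0547, -0.0464, -1],
    [0.06, 0.2151, -0.0547, -0.0464, -1],
  ],
)

```text
time: 21.7
ee_pos: [0.4816, 0.3638, 0.1107]
tcp_rot: [11.6, 89.5, -2.4]
wrist_force: [-0.1, 0.1, -5.2]
opening: 0.0338
```

```bash
python3 - <<'E'
from jig import *
go((.4821,.3653,.0527),76)
X,Y,Z,k=meas([48],'w7.png')
o,R,p=pose(); zt=(p[2]-.0047+.021)*1e3
m=(abs(Z-zt)<3)&(abs(Y)<30)
A=np.array([[a,*np.percentile(Y[m&(abs(X-a)<2.5)],[1,99])] for a in np.arange(-95,-60,4) if (m&(abs(X-a)<2.5)).sum()>20])
print(A.round(1)); print('Xmin',np.percentile(X[m],.5))
E
```

```text
row [0.058, 0.0015, -0.0004] roll -0.0009 cur 75.95 p [0.4816 0.3638 0.1107] q1,q6 [37.2 51.3] F [-0.1  0.1 -5.2] op 0.0338 t 21.7
  tilt deg: tool x axis off vertical, along toolY0 0.11 toolZ0 0.52 xaxis [ 0.0093 -0.0004]
jig few
top48 few
  X ext None
stop X [47.4 55. ]
[[-95.  -18.9  15.8]
 [-91.  -18.9  16. ]
 [-87.  -18.9  15.8]
 [-83.  -19.   15.9]
 [-79.  -19.   15.7]
 [-75.  -19.   15.7]
 [-71.  -18.9  15.7]
 [-67.  -19.   15.8]
 [-63.  -24.4  21.2]]
Xmin -101.42565486684035
```

View pics/w7.png

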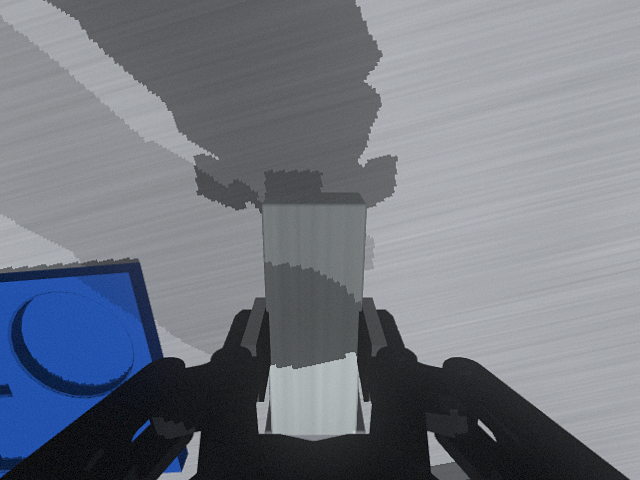

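Request:
apply_moves(
  commands=[
    [0.03, 0.0015, 0, 0, -1],
    [0.045, 0.0015, 0, 0, -1],
    [0.05, 0.0015, 0, 0, -1],
    [0.053, 0.0015, 0, 0, -1],
    [0.055, 0.0015, 0, 0, -1],
    [0.057, 0.0015, 0, 0, -1],
    [0.0585, 0.0015, 0, 0, -1],
    [0.0595, 0.0015, 0, 0, -1],
    [0.0595, 0.0015, 0, 0, -1],
  ],
)

```text
time: 22.65
ee_pos: [0.4832, 0.3655, 0.0528]
tcp_rot: [19.3, 89.4, 5.2]
wrist_force: [0.5, 0.8, -4.2]
opening: 0.0337
```

```bash
python3 -c "
from m import *
go((.5297,.3538,.0527),76)"
```

```text
row [0.0006, -0.0, 0.048] roll -0.0012 cur 75.93 p [0.4832 0.3655 0.0528] q1,q6 [37.3 51.3] F [ 0.5  0.8 -4.2] op 0.0337 t 22.65
  tilt deg: tool x axis off vertical, along toolY0 0.21 toolZ0 0.60 xaxis [0.011 0.001]
```

Request:
apply_moves(
  commands=[
    [0.001, 0, 0, 0, -1],
    [0.002, 0, 0, 0, -1],
    [0.0025, 0, 0, 0, -1],
    [0.0025, 0, 0, 0, -1],
  ],
)

```text
time: 23.05
ee_pos: [0.4832, 0.3656, 0.0527]
tcp_rot: [23.2, 89.3, 9.2]
wrist_force: [-6.5, -5.3, 11.7]
opening: 0.0331
```

```bash
python3 -c "
from m import *
go((.5297,.3538,.0527),76)"
```

```text
row [0.0005, -0.0002, 0.0479] roll -0.0011 cur 75.93 p [0.4832 0.3656 0.0527] q1,q6 [37.3 51.3] F [-6.5 -5.3 11.7] op 0.0331 t 23.05
  tilt deg: tool x axis off vertical, along toolY0 0.28 toolZ0 0.65 xaxis [0.0122 0.002 ]
```

Request:
apply_moves(
  commands=[
    [0.001, 0, 0.005, 0, -1],
    [0.001, 0, 0.01, 0, -1],
    [0.0012, 0, 0.015, 0, -1],
    [0.0013, 0, 0.02, 0, -1],
    [0.0014, 0, 0.025, 0, -1],
    [0.0015, 0, 0.03, 0, -1],
    [0.0016, 0, 0.034, 0, -1],
    [0.0016, 0, 0.038, 0, -1],
    [0.0017, 0, 0.04, 0, -1],
    [0.0017, 0, 0.042, 0, -1],
    [0.0017, 0, 0.042, 0, -1],
  ],
)

```text
time: 24.15
ee_pos: [0.5241, 0.3563, 0.0527]
tcp_rot: [33.9, 89.3, 19.8]
wrist_force: [-6.8, 1.8, 7.4]
opening: 0.0339
```

```bash
python3 -c "
from m import *
go((.5297,.3538,.0527),76)"
```

```text
row [0.0001, -0.0011, 0.0061] roll -0.0006 cur 75.97 p [0.5241 0.3563 0.0527] q1,q6 [34.3 48.3] F [-6.8  1.8  7.4] op 0.0339 t 24.15
  tilt deg: tool x axis off vertical, along toolY0 0.42 toolZ0 0.62 xaxis [0.0123 0.0044]
```

Request:
apply_moves(
  commands=[
    [0.001, -0.0013, 0.002, 0, -1],
    [0.001, -0.0013, 0.004, 0, -1],
    [0.001, -0.0013, 0.005, 0, -1],
    [0.001, -0.0013, 0.006, 0, -1],
    [0.001, -0.0013, 0.007, 0, -1],
    [0.001, -0.0013, 0.008, 0, -1],
    [0.001, -0.0013, 0.008, 0, -1],
  ],
)

```text
time: 24.85
ee_pos: [0.5307, 0.3541, 0.0527]
tcp_rot: [46.6, 89.3, 32.6]
wrist_force: [-9.3, 2.1, 7.4]
opening: 0.0332
```

```bash
python3 -c "
from m import *
go((.5297,.3538,.0527),76)"
```

```text
row [-0.0, -0.0005, -0.0009] roll 0.0003 cur 76.02 p [0.5307 0.3541 0.0527] q1,q6 [33.7 47.7] F [-9.3  2.1  7.4] op 0.0332 t 24.85
  tilt deg: tool x axis off vertical, along toolY0 0.51 toolZ0 0.48 xaxis [0.0104 0.0066]
```

Request:
apply_moves(
  commands=[
    [0.0005, -0.0008, 0.001, 0, -1],
    [0.0005, -0.0008, 0.002, 0, -1],
    [0.0005, -0.0008, 0.003, 0, -1],
    [0.0005, -0.0008, 0.004, 0, -1],
    [0.0005, -0.0008, 0.004, 0, -1],
  ],
)

```text
time: 25.35
ee_pos: [0.5307, 0.354, 0.0527]
tcp_rot: [86.1, 89.4, 72.3]
wrist_force: [-23.8, 6.5, 10.6]
opening: 0.0333
```

```bash
python3 -c "
from m import *
go((.5297,.3538,.0527),76)"
```

```text
row [0.0, -0.0004, -0.0009] roll 0.0027 cur 76.16 p [0.5307 0.354  0.0527] q1,q6 [33.5 47.4] F [-23.8   6.5  10.6] op 0.0333 t 25.35
  tilt deg: tool x axis off vertical, along toolY0 0.58 toolZ0 0.04 xaxis [0.0031 0.0097]
```

Request:
apply_moves(
  commands=[
    [0.0, -0.0005, 0.001, 0.0027, -1],
    [0.0, -0.001, 0.001, 0.0027, -0.1],
    [0.0, -0.001, 0.0, 0.0027, -0.05],
    [0.006, -0.001, -0.0009, 0.0027, -0.05],
    [0.012, -0.001, -0.0009, 0.0027, -0.05],
    [0.012, -0.001, -0.0009, 0.0027, -0.05],
    [0.012, -0.001, -0.0009, 0.0027, -1],
    [0.012, -0.001, -0.0009, 0.0027, -1],
    [0.012, -0.001, -0.0009, 0.0027, -1],
    [0.012, -0.001, -0.0009, 0.0027, -1],
  ],
  newtons=60,
)

```text
time: 26.35
ee_pos: [0.5296, 0.3534, 0.0403]
tcp_rot: [87.9, 89.4, 73.9]
wrist_force: [1.5, 3.1, -6.2]
opening: 0.0352
```

```bash
python3 -c "
from m import *
go((.5297,.3538,.0527),76)"
```

```text
row [-0.0124, 0.0006, 0.0] roll 0.0001 cur 76.01 p [0.5296 0.3534 0.0403] q1,q6 [33.6 47.5] F [ 1.5  3.1 -6.2] op 0.0352 t 26.35
  tilt deg: tool x axis off vertical, along toolY0 0.57 toolZ0 0.02 xaxis [0.0028 0.0096]
```

Request:
apply_moves(
  commands=[
    [0.001, -0.0003, 0.001, 0, -1],
    [0.001, -0.0003, 0.0025, 0, -1],
    [0.001, -0.0003, 0.0035, 0, -1],
    [0.001, -0.0003, 0.002, 0, -1],
    [0.001, -0.0003, 0.0015, 0, -1],
    [0.0, -0.0003, 0.001, 0, 0.1],
    [0.0, -0.0003, 0.0005, 0, 0.2],
    [-0.03, 0, 0, 0, 0.2],
    [-0.07, 0, 0, 0, 0.6],
    [-0.11, 0, 0, 0, 1],
    [-0.14, 0, 0, 0, 1],
    [-0.14, 0, 0, 0, 1],
  ],
)

```text
time: 27.55
ee_pos: [0.5309, 0.3526, 0.186]
tcp_rot: [68.5, 89.0, 54.4]
wrist_force: [-0.3, 0.7, 0.0]
opening: 0.0853
```

```bash
python3 jig.py w8.png 48 69; python3 -c "
import cv2
cv2.imwrite('pics/w8c.png',cv2.resize(cv2.imread('pics/w8.png')[90:330,220:420],None,fx=2.5,fy=2.5))"
```

```text
jig lowY@0 -30.4 slope 0.15 deg; highY@0 28.7 slope 0.01 deg; mid -0.85 width 59.1
top48 few
  X ext [-52.3 -51.5]
top69 lowY@0 -17.8 slope 0.18 deg; highY@0 17.4 slope -0.04 deg; mid -0.17 width 35.2
  X ext [-51.8  48.1]
stop X [47.4 59.5]
row [0.0132, 0.0011, -0.001] roll -0.0003 cur 75.98 p [0.5304 0.3523 0.1832] q1,q6 [33.4 47.5] F [ 0.4  0.3 -0.6] op 0.0854 t 27.6
  tilt deg: tool x axis off vertical, along toolY0 0.76 toolZ0 0.23 xaxis [0.0071 0.0119]
```

View pics/w8c.png

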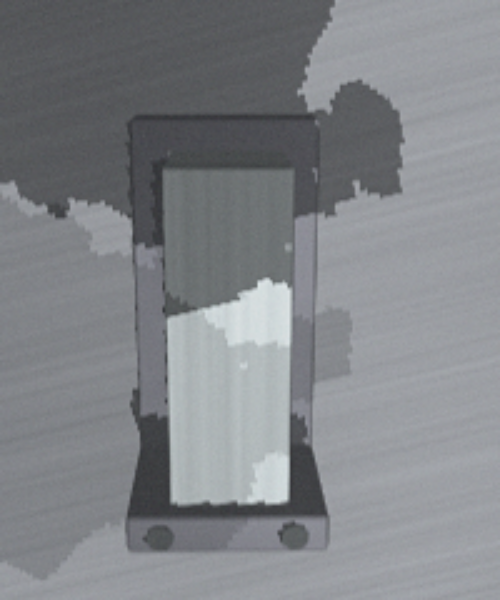

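```bash
python3 -c "
from m import *
go((.4416,-.129,.15),86.2)"
```

```text
row [0.0268, -0.4889, 0.0304] roll -0.1784 cur 75.98 p [0.5304 0.3523 0.1832] q1,q6 [33.4 47.5] F [ 0.4  0.3 -0.6] op 0.0854 t 27.6
  tilt deg: tool x axis off vertical, along toolY0 0.76 toolZ0 0.23 xaxis [0.0071 0.0119]
```

Request:
apply_moves(
  commands=[
    [-0.01, -0.05, 0.0, -0.02, 1],
    [-0.01, -0.1, 0.005, -0.04, 1],
    [0, -0.15, 0.01, -0.05, 1],
    [0.02, -0.489, 0.03, -0.1784, 1],
    [0.02, -0.489, 0.03, -0.1784, 1],
    [0.02, -0.489, 0.03, -0.1784, 1],
    [0.02, -0.489, 0.03, -0.1784, 1],
    [0.0268, -0.489, 0.03, -0.1784, 1],
    [0.0268, -0.489, 0.03, -0.1784, 1],
    [0.0268, -0.489, 0.03, -0.1784, 1],
    [0.0268, -0.489, 0.03, -0.1784, 1],
    [0.0268, -0.489, 0.03, -0.1784, 1],
  ],
)

```text
time: 28.8
ee_pos: [0.4404, -0.1299, 0.1489]
tcp_rot: [70.1, 89.2, 66.1]
wrist_force: [0.7, -0.1, -0.3]
opening: 0.0857
```

```bash
python3 -c "
from m import *
r,P,k=look('wrist',(.4416,-.129),.075,.008,.03,'w9.png');print(r)
x,y=r['c'];go((x/1000,y/1000,.002),r['longax']+90)"
```

```text
{'c': (438.2, -130.3), 'size': (99.8, 36.1), 'longax': -3.8, 'z': np.float64(13.2), 'z10': np.float64(14.1), 'n': 6077}
row [0.1472, -0.0033, -0.0033] roll -0.0011 cur 86.14 p [ 0.4408 -0.129   0.1492] q1,q6 [-16.8 -12.9] F [ 0.3 -0.3 -0.1] op 0.0854 t 28.85
  tilt deg: tool x axis off vertical, along toolY0 0.73 toolZ0 0.29 xaxis [0.006  0.0123]
```

View pics/w9.png

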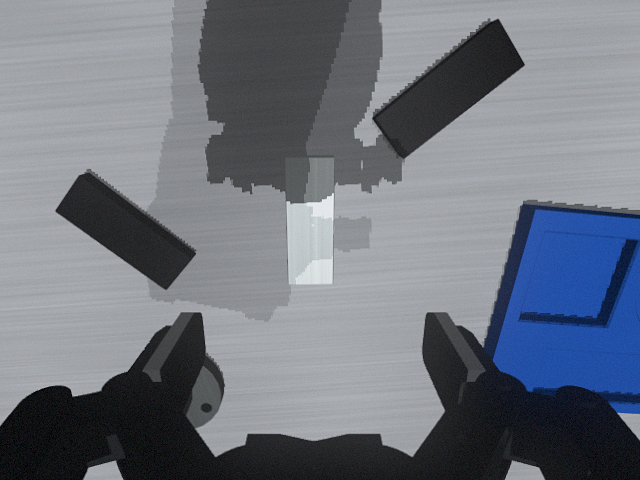

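Request:
apply_moves(
  commands=[
    [0.05, -0.0033, 0, 0, 1],
    [0.1, -0.0033, 0, 0, 1],
    [0.13, -0.0033, 0, 0, 1],
    [0.144, -0.0033, 0, 0, 0.5],
    [0.144, -0.0033, 0, 0, 0.1],
    [0.144, -0.0033, 0, 0, -1],
    [0.144, -0.0033, 0, 0, -1],
    [0.144, -0.0033, 0, 0, -1],
    [0.144, -0.0033, 0, 0, -1],
    [0.144, -0.0033, 0, 0, -1],
    [0.144, -0.0033, 0, 0, -1],
    [0.144, -0.0033, 0, 0, -1],
  ],
  newtons=100,
)

```text
time: 30.05
ee_pos: [0.443, -0.1307, 0.0079]
tcp_rot: [54.3, 89.1, 50.5]
wrist_force: [-2.2, 1.0, 5.5]
opening: 0.0319
```

```bash
python3 -c "
from m import *
go((.4821,.3653,.18),76)"
```

```text
row [-0.1659, 0.4996, 0.0073] roll 0.1773 cur 86.16 p [ 0.443  -0.1307  0.0079] q1,q6 [-16.9 -13.1] F [-2.2  1.   5.5] op 0.0319 t 30.05
  tilt deg: tool x axis off vertical, along toolY0 0.71 toolZ0 0.51 xaxis [0.0097 0.0117]
```

Request:
apply_moves(
  commands=[
    [-0.03, 0, 0, 0, -1],
    [-0.07, 0, 0, 0, -1],
    [-0.11, 0, 0, 0, -1],
    [-0.15, 0, 0, 0, -1],
    [-0.166, 0, 0, 0, -1],
    [-0.166, 0, 0, 0, -1],
  ],
)

```text
time: 30.65
ee_pos: [0.4429, -0.1331, 0.178]
tcp_rot: [35.4, 88.9, 31.6]
wrist_force: [-0.4, -0.3, -3.1]
opening: 0.0322
```

```bash
python3 -c "
from m import *
go((.4821,.3653,.16),76)"
```

```text
row [0.0235, 0.4996, 0.0054] roll 0.1774 cur 86.16 p [ 0.4429 -0.1331  0.178 ] q1,q6 [-17.2 -13.4] F [-0.4 -0.3 -3.1] op 0.0322 t 30.65
  tilt deg: tool x axis off vertical, along toolY0 0.62 toolZ0 0.88 xaxis [0.016  0.0099]
```

Request:
apply_moves(
  commands=[
    [0, 0.045, 0, 0.015, -1],
    [0, 0.09, 0, 0.03, -1],
    [0, 0.135, 0.001, 0.045, -1],
    [0, 0.18, 0.002, 0.06, -1],
    [0, 0.225, 0.002, 0.08, -1],
    [0, 0.27, 0.003, 0.095, -1],
    [0, 0.315, 0.003, 0.11, -1],
    [0, 0.36, 0.004, 0.13, -1],
    [0, 0.405, 0.004, 0.145, -1],
    [0.01, 0.45, 0.005, 0.16, -1],
    [0.02, 0.5, 0.0054, 0.1774, -1],
    [0.0235, 0.5, 0.0054, 0.1774, -1],
  ],
)

```text
time: 31.85
ee_pos: [0.4811, 0.3701, 0.1563]
tcp_rot: [48.6, 89.1, 34.8]
wrist_force: [-0.5, -1.2, -3.9]
opening: 0.0319
```

Request:
apply_moves(
  commands=[
    [0.01, 0, 0, 0, -1],
    [0.015, 0, 0, 0, -1],
    [0.015, 0, 0, 0, -1],
  ],
)

```text
time: 32.15
ee_pos: [0.4808, 0.3689, 0.14]
tcp_rot: [47.6, 89.2, 33.7]
wrist_force: [0.4, -0.2, -2.6]
opening: 0.0318
```

```bash
cat > held.py <<'E'
from jig import *
go((.4821,.3653,.0769),76)
X,Y,Z,k=meas([],'w10.png')
import sys
o,R,p=pose(); zt=(p[2]-float(sys.argv[1])+float(sys.argv[2]))*1e3
m=(abs(Z-zt)<4)&(abs(Y)<30)
A=np.array([[a,*np.percentile(Y[m&(abs(X-a)<2.5)],[1,99]),np.median(Z[m&(abs(X-a)<2.5)&(abs(Y)<14)])] for a in np.arange(-95,-60,4) if (m&(abs(X-a)<2.5)).sum()>20])
print(zt,A.round(1)); print('Xmin',np.percentile(X[m],.5))
E
python3 held.py .006 .014
```

```text
row [0.0631, -0.0038, 0.0015] roll 0.0026 cur 76.15 p [0.4808 0.3689 0.14  ] q1,q6 [37.5 51.4] F [ 0.4 -0.2 -2.6] op 0.0318 t 32.15
  tilt deg: tool x axis off vertical, along toolY0 0.57 toolZ0 0.52 xaxis [0.0112 0.0075]
jig few
stop X [47.5 59.3]
149.0570263580877 [[-95.  -14.1  20.1 145.5]
 [-91.  -14.3  20.3 145.5]
 [-87.  -14.4  20.1 145.5]
 [-83.  -14.2  20.2 145.5]
 [-79.  -14.3  20.2 145.5]
 [-75.  -14.2  20.3 145.5]
 [-71.  -14.2  20.4 145.5]
 [-67.  -14.   20.3 145.6]
 [-63.  -19.1  25.3 145.6]]
Xmin -104.72208893174438
```

Request:
apply_moves(
  commands=[
    [0.03, -0.002, 0.001, 0, -1],
    [0.05, -0.0038, 0.0015, 0, -1],
    [0.055, -0.0038, 0.0015, 0, -1],
    [0.058, -0.0038, 0.0015, 0, -1],
    [0.06, -0.0038, 0.0015, 0, -1],
    [0.062, -0.0038, 0.0015, 0, -1],
    [0.064, -0.0038, 0.0015, 0, -1],
    [0.066, -0.0038, 0.0015, 0, -1],
    [0.066, -0.0038, 0.0015, 0, -1],
  ],
)

```text
time: 33.1
ee_pos: [0.4829, 0.3659, 0.0769]
tcp_rot: [48.2, 89.0, 34.4]
wrist_force: [-3.3, -1.5, 7.3]
opening: 0.0319
```

```bash
python3 -c "
from m import *
go((.5293,.3521,.0769),76)"
```

```text
row [0.0005, -0.0023, 0.0484] roll 0.0025 cur 76.14 p [0.4829 0.3659 0.0769] q1,q6 [37.2 51. ] F [-3.3 -1.5  7.3] op 0.0319 t 33.1
  tilt deg: tool x axis off vertical, along toolY0 0.73 toolZ0 0.65 xaxis [0.014  0.0096]
```

Request:
apply_moves(
  commands=[
    [0.001, 0, 0.005, 0, -1],
    [0.001, -0.0003, 0.01, 0, -1],
    [0.0012, -0.0005, 0.015, 0, -1],
    [0.0013, -0.0008, 0.02, 0, -1],
    [0.0014, -0.001, 0.025, 0, -1],
    [0.0015, -0.001, 0.03, 0, -1],
    [0.0016, -0.0013, 0.034, 0, -1],
    [0.0016, -0.0015, 0.038, 0, -1],
    [0.0017, -0.0015, 0.042, 0, -1],
    [0.0017, -0.0015, 0.043, 0, -1],
    [0.0017, -0.0015, 0.043, 0, -1],
  ],
)

```text
time: 34.2
ee_pos: [0.5246, 0.3547, 0.077]
tcp_rot: [52.0, 88.9, 38.2]
wrist_force: [-6.3, 0.8, 8.2]
opening: 0.0323
```

```bash
python3 -c "
from m import *
go((.5295,.3532,.0769),76)"
```

```text
row [0.0001, -0.0003, 0.0051] roll 0.0028 cur 76.16 p [0.5246 0.3547 0.077 ] q1,q6 [34.  47.9] F [-6.3  0.8  8.2] op 0.0323 t 34.2
  tilt deg: tool x axis off vertical, along toolY0 0.83 toolZ0 0.65 xaxis [0.0145 0.0114]
```

Request:
apply_moves(
  commands=[
    [0.001, -0.0002, 0.002, 0, -1],
    [0.001, -0.0002, 0.004, 0, -1],
    [0.001, -0.0002, 0.006, 0, -1],
    [0.001, -0.0003, 0.007, 0, -1],
    [0.001, -0.0003, 0.008, 0, -1],
    [0.001, -0.0003, 0.009, 0, -1],
    [0.001, -0.0003, 0.01, 0, -1],
    [0.001, -0.0003, 0.011, 0, -1],
    [0.001, -0.0003, 0.011, 0, -1],
  ],
)

```text
time: 35.1
ee_pos: [0.5321, 0.3531, 0.0769]
tcp_rot: [73.1, 89.1, 59.4]
wrist_force: [-22.9, 4.2, 13.1]
opening: 0.0319
```

```bash
python3 -c "
from m import *
go((.5295,.3532,.0769),76)"
```

```text
row [0.0, -0.0005, -0.0026] roll 0.0048 cur 76.27 p [0.5321 0.3531 0.0769] q1,q6 [33.4 47.1] F [-22.9   4.2  13.1] op 0.0319 t 35.1
  tilt deg: tool x axis off vertical, along toolY0 0.89 toolZ0 0.27 xaxis [0.0083 0.014 ]
```

Request:
apply_moves(
  commands=[
    [0, -0.0002, 0.001, 0.003, -1],
    [0, -0.0002, -0.001, 0.0045, -1],
    [0, -0.0002, -0.001, 0.0045, -0.15],
    [0, -0.0002, -0.001, 0.0045, 0.0],
    [0, -0.0002, -0.001, 0.0045, 0.1],
    [-0.03, 0.0004, -0.001, 0.0045, 0.2],
    [-0.07, 0.001, -0.001, 0.0045, 0.6],
    [-0.11, 0.0015, -0.001, 0.0045, 1],
    [-0.12, 0.0015, -0.001, 0.0045, 1],
    [-0.12, 0.0015, -0.001, 0.0045, 1],
  ],
)

```text
time: 36.1
ee_pos: [0.5314, 0.3535, 0.1991]
tcp_rot: [68.3, 88.9, 54.3]
wrist_force: [-0.6, -0.0, -0.5]
opening: 0.0854
```

```bash
python3 jig.py w11.png 69 83; python3 -c "
import cv2
cv2.imwrite('pics/w11c.png',cv2.resize(cv2.imread('pics/w11.png')[90:330,220:420],None,fx=2.5,fy=2.5))"
```

```text
jig lowY@0 -30.4 slope 0.20 deg; highY@0 28.7 slope -0.02 deg; mid -0.84 width 59.1
top69 few
  X ext [-52.3 -52.3]
top83 lowY@0 -17.4 slope -0.01 deg; highY@0 17.7 slope -0.02 deg; mid 0.15 width 35.2
  X ext [-52.1  46.5]
stop X [47.6 59.7]
row [0.0269, -0.0001, -0.0014] roll 0.0001 cur 76.0 p [0.5309 0.3531 0.1969] q1,q6 [33.5 47.5] F [ 0.1 -0.1 -0.3] op 0.0858 t 36.15
  tilt deg: tool x axis off vertical, along toolY0 0.93 toolZ0 0.30 xaxis [0.009  0.0144]
```

View pics/w11c.png

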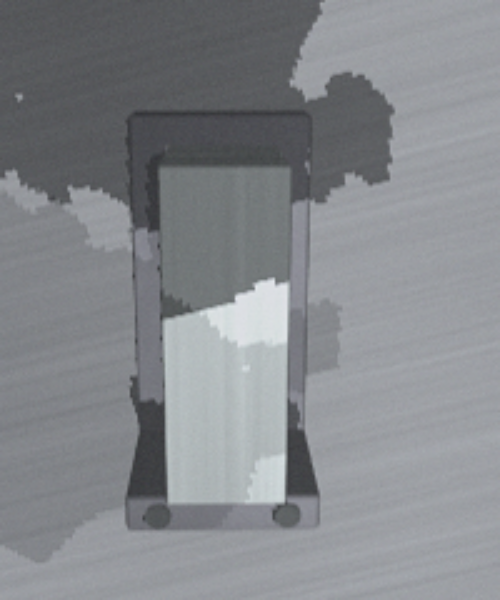

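Request:
apply_moves(
  commands=[
    [0.0, 0, -0.03, 0, 0],
    [0.0, 0, -0.06, 0, -1],
    [0, 0, -0.075, 0, -1],
    [0, 0, -0.075, 0, -1],
    [0.04, -0.0006, -0.075, 0, -1],
    [0.08, -0.0012, -0.075, 0, -1],
    [0.11, -0.0018, -0.075, 0, -1],
    [0.124, -0.002, -0.075, 0, -1],
    [0.124, -0.002, -0.075, 0, -1],
    [0.124, -0.002, -0.075, 0, -1],
  ],
)

```text
time: 37.15
ee_pos: [0.4595, 0.3713, 0.0735]
tcp_rot: [70.6, 89.0, 56.6]
wrist_force: [-0.1, -0.4, 1.4]
opening: 0.0002
```

```bash
python3 -c "
from m import *
go((.471,.3682,.0725),76)"
```

```text
row [0.0011, -0.0003, 0.012] roll -0.0002 cur 75.99 p [0.4595 0.3713 0.0735] q1,q6 [38.8 52.8] F [-0.1 -0.4  1.4] op 0.0002 t 37.15
  tilt deg: tool x axis off vertical, along toolY0 0.97 toolZ0 0.34 xaxis [0.0099 0.015 ]
```

Request:
apply_moves(
  commands=[
    [0, 0, 0.004, 0, -1],
    [0, 0, 0.008, 0, -1],
    [0, 0, 0.01, 0, -1],
    [0, 0, 0.012, 0, -1],
    [0, 0, 0.013, 0, -1],
    [0, 0, 0.013, 0, -1],
  ],
)

```text
time: 37.75
ee_pos: [0.4699, 0.3693, 0.0748]
tcp_rot: [85.7, 88.9, 71.8]
wrist_force: [-15.9, 3.6, 9.8]
opening: -0.0001
```

Request:
apply_moves(
  commands=[
    [0, 0, 0.001, 0, -1],
    [0, 0, 0.002, 0, -1],
    [0, 0, 0.003, 0, -1],
    [0, 0, 0.003, 0, -1],
  ],
)

```text
time: 38.15
ee_pos: [0.4699, 0.3694, 0.075]
tcp_rot: [104.3, 88.9, 90.5]
wrist_force: [-17.0, 3.7, 5.2]
opening: -0.0003
```

Request:
apply_moves(
  commands=[
    [0, 0, -0.01, 0, -1],
    [0, 0, -0.02, 0, -1],
    [-0.04, 0, -0.02, 0, -1],
    [-0.09, 0, 0, 0, 1],
    [-0.12, 0, 0.04, 0, 1],
    [-0.125, 0, 0.062, 0, 1],
    [-0.125, 0, 0.062, 0, 1],
    [-0.125, 0, 0.062, 0, 1],
  ],
)

```text
time: 38.95
ee_pos: [0.5302, 0.352, 0.1993]
tcp_rot: [105.2, 88.9, 91.3]
wrist_force: [0.3, -0.5, -0.8]
opening: 0.0723
```

```bash
python3 jig.py w12.png 69 83; python3 - <<'E'
from m import *
c=cam('top');P=cloud(c);cv2.imwrite('pics/top1.png',c['frame'])
print('stack',rect(P,(.53,.353),.07,.079,.09))
print('round',rect(P,(.589,-.2598),.1,.008,.02),rect(P,(.589,-.26),.1,.04,.06))
print('tray',rect(P,(.546,.1254),.145,.012,.03))
go((.589,-.26,.2),76)
E
```

```text
jig lowY@0 -30.4 slope 0.05 deg; highY@0 28.7 slope 0.06 deg; mid -0.85 width 59.1
top69 few
  X ext [-52.4 -52.1]
top83 lowY@0 -17.5 slope 0.10 deg; highY@0 17.7 slope 0.06 deg; mid 0.13 width 35.2
  X ext [-51.7  46.9]
stop X [47.6 59.7]
row [0.0291, 0.0011, -0.0] roll 0.0032 cur 76.18 p [0.5295 0.3522 0.1991] q1,q6 [33.2 47. ] F [ 0.3  0.1 -0.4] op 0.0788 t 39.0
  tilt deg: tool x axis off vertical, along toolY0 1.03 toolZ0 -0.32 xaxis [-0.0011  0.0187]
stack {'c': (530.1, 354.8), 'size': (99.8, 37.7), 'longax': -13.7, 'z': np.float64(82.5), 'z10': np.float64(84.6), 'n': 678}
round {'c': (588.9, -260.0), 'size': (82.3, 81.8), 'longax': 27.0, 'z': np.float64(13.1), 'z10': np.float64(15.6), 'n': 897} {'c': (589.0, -259.8), 'size': (32.6, 31.5), 'longax': -11.8, 'z': np.float64(47.1), 'z10': np.float64(49.6), 'n': 203}
tray {'c': (546.1, 125.4), 'size': (204.6, 180.3), 'longax': 80.8, 'z': np.float64(17.3), 'z10': np.float64(19.7), 'n': 4169}
row [-0.0125, -0.5803, 0.2039] roll 0.0037 cur 76.21 p [0.5292 0.3523 0.199 ] q1,q6 [33.2 47. ] F [0.  0.8 0.1] op 0.0846 t 39.05
  tilt deg: tool x axis off vertical, along toolY0 1.02 toolZ0 -0.32 xaxis [-0.0012  0.0186]
```

Request:
apply_moves(
  commands=[
    [-0.015, -0.05, 0.01, 0, 1],
    [-0.0125, -0.1, 0.03, 0, 1],
    [-0.0125, -0.58, 0.204, 0, 1],
    [-0.0125, -0.58, 0.204, 0, 1],
    [-0.0125, -0.58, 0.204, 0, 1],
    [-0.0125, -0.58, 0.204, 0, 1],
    [-0.0125, -0.58, 0.204, 0, 1],
    [-0.0125, -0.58, 0.204, 0, 1],
    [-0.0125, -0.58, 0.204, 0, 1],
    [-0.0125, -0.58, 0.204, 0, 1],
    [-0.0125, -0.58, 0.204, 0, 1],
    [-0.0125, -0.58, 0.204, 0, 1],
  ],
)

```text
time: 40.25
ee_pos: [0.5868, -0.2435, 0.2002]
tcp_rot: [108.2, 88.9, 94.5]
wrist_force: [1.1, 1.0, -0.6]
opening: 0.0855
```

```bash
python3 - <<'E'
from m import *
go((.589,-.26,.17),76)
c=cam('top');P=cloud(c)
hull=(np.hypot(P[...,0]-.546,P[...,1]-.1254)<.125)
m=hull&(P[...,2]>.002)&(P[...,2]<.0115)
n,l,s,_=cv2.connectedComponentsWithStats(m.astype(np.uint8),connectivity=4)
for k in range(1,n):
    if s[k,4]>300:
        q=(P[l==k][:,:2]*1000).astype(np.float32); print(s[k,4],cv2.minAreaRect(q),cv2.minEnclosingCircle(q),q.mean(0))
E
```

```text
row [0.0298, -0.016, 0.0063] roll 0.0047 cur 76.27 p [ 0.5868 -0.2435  0.2002] q1,q6 [-23.   -9.2] F [ 1.1  1.  -0.6] op 0.0855 t 40.25
  tilt deg: tool x axis off vertical, along toolY0 1.03 toolZ0 -0.34 xaxis [-0.0015  0.0188]
1130 ((599.9150390625, 116.89329528808594), (113.64820098876953, 49.7255744934082), 80.6631851196289) ((599.3955078125, 116.88263702392578), 61.271034240722656) [600.19257 117.22421]
1249 ((519.3701171875, 177.48974609375), (86.52399444580078, 85.52669525146484), 1.8867859840393066) ((518.3067626953125, 176.1495819091797), 44.39212417602539) [519.0522  177.40613]
1188 ((503.42547607421875, 80.80519104003906), (75.8214111328125, 76.2758560180664), 80.67288208007812) ((504.4324645996094, 81.05420684814453), 52.116859436035156) [503.39883  80.81411]
```

```bash
python3 - <<'E'
from m import *
r,P,k=look('wrist',(.589,-.26),.1,.008,.02,'w13.png');print(r,rect(P,(.589,-.26),.1,.043,.06))
go((.589,-.26,.022),76)
E
```

```text
{'c': (585.6, -261.8), 'size': (83.0, 82.8), 'longax': -41.6, 'z': np.float64(13.2), 'z10': np.float64(14.2), 'n': 5256} {'c': (585.7, -261.8), 'size': (33.0, 32.9), 'longax': -14.1, 'z': np.float64(47.4), 'z10': np.float64(48.4), 'n': 1336}
row [0.1762, -0.0152, 0.0069] roll -0.0004 cur 75.98 p [ 0.5865 -0.2468  0.1985] q1,q6 [-23.2  -9.2] F [-0.2 -0.2 -0. ] op 0.0852 t 40.35
  tilt deg: tool x axis off vertical, along toolY0 0.97 toolZ0 -0.43 xaxis [-0.0031  0.0183]
```

View pics/w13.png

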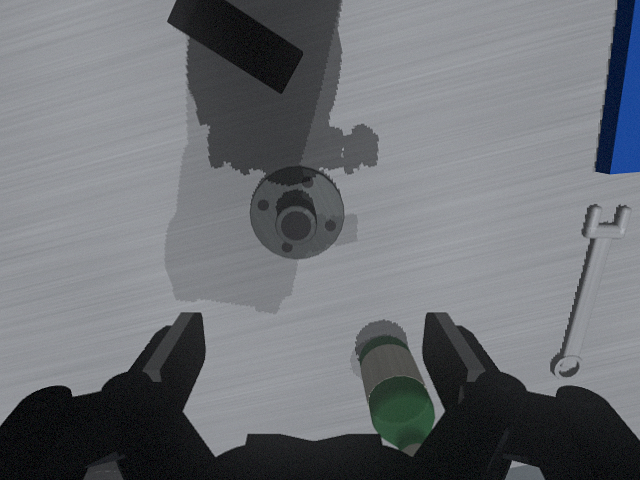

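Request:
apply_moves(
  commands=[
    [0.05, -0.012, 0.006, 0, 1],
    [0.09, -0.0155, 0.006, 0, 1],
    [0.13, -0.0155, 0.006, 0, 1],
    [0.16, -0.0155, 0.006, 0, 1],
    [0.1762, -0.0155, 0.006, 0, 1],
    [0.1762, -0.0155, 0.006, 0, 0.2],
    [0.1762, -0.0155, 0.006, 0, -1],
    [0.1762, -0.0155, 0.006, 0, -1],
    [0.1762, -0.0155, 0.006, 0, -1],
    [0.1762, -0.0155, 0.006, 0, -1],
    [0.1762, -0.0155, 0.006, 0, -1],
    [0.1762, -0.0155, 0.006, 0, -1],
  ],
  newtons=90,
)

```text
time: 41.55
ee_pos: [0.5892, -0.261, 0.0249]
tcp_rot: [102.3, 89.1, 88.3]
wrist_force: [-0.9, -0.0, 7.4]
opening: 0.032
```

```bash
python3 - <<'E'
from m import *
go((.5182,.1767,.12),76)
E
```

```text
row [-0.0882, 0.4088, -0.1753] roll -0.0006 cur 75.97 p [ 0.5892 -0.261   0.0249] q1,q6 [-24.3 -10.2] F [-0.9 -0.   7.4] op 0.032 t 41.55
  tilt deg: tool x axis off vertical, along toolY0 0.89 toolZ0 -0.20 xaxis [0.0005 0.0159]
```

Request:
apply_moves(
  commands=[
    [-0.03, 0, 0, 0, -1],
    [-0.07, 0, 0, 0, -1],
    [-0.1, 0, 0, 0, -1],
    [-0.1, 0.045, -0.019, 0, -1],
    [-0.1, 0.09, -0.038, 0, -1],
    [-0.1, 0.135, -0.057, 0, -1],
    [-0.1, 0.18, -0.077, 0, -1],
    [-0.1, 0.225, -0.096, 0, -1],
    [-0.1, 0.27, -0.115, 0, -1],
    [-0.1, 0.315, -0.135, 0, -1],
    [-0.1, 0.36, -0.154, 0, -1],
    [-0.1, 0.409, -0.175, 0, -1],
  ],
)

```text
time: 42.75
ee_pos: [0.5184, 0.1751, 0.1323]
tcp_rot: [100.8, 89.1, 86.8]
wrist_force: [1.8, 0.2, -6.0]
opening: 0.0312
```

```bash
python3 - <<'E'
from m import *
go((.5194,.1762,.11),76)
E
```

```text
row [0.0223, 0.001, 0.0008] roll -0.0009 cur 75.95 p [0.5184 0.1751 0.1323] q1,q6 [18.2 32.3] F [ 1.8  0.2 -6. ] op 0.0312 t 42.75
  tilt deg: tool x axis off vertical, along toolY0 0.91 toolZ0 -0.17 xaxis [0.0009 0.0161]
```

Request:
apply_moves(
  commands=[
    [0.04, 0.0004, 0.0008, 0, -1],
    [0.07, -0.0001, 0.0008, 0, -1],
    [0.083, -0.0003, 0.0008, 0, -1],
    [0.083, -0.0003, 0.0008, 0, -1],
  ],
)

```text
time: 43.15
ee_pos: [0.5179, 0.1754, 0.0476]
tcp_rot: [113.4, 89.1, 99.4]
wrist_force: [0.2, -0.2, -6.6]
opening: 0.0315
```

```bash
python3 - <<'E'
from m import *
go((.5194,.1762,.031),76)
k=cam('wrist');P=cloud(k);cv2.imwrite('pics/w14.png',k['frame'])
print('flange',rect(P,(.517,.175),.06,.034,.045),'boss',rect(P,(.517,.175),.04,.068,.08))
E
```

```text
row [0.0166, 0.0009, 0.0013] roll -0.0012 cur 75.93 p [0.5179 0.1754 0.0476] q1,q6 [18.3 32.3] F [ 0.2 -0.2 -6.6] op 0.0315 t 43.15
  tilt deg: tool x axis off vertical, along toolY0 0.80 toolZ0 -0.35 xaxis [-0.0025  0.015 ]
flange {'c': (502.8, 179.5), 'size': (83.4, 58.2), 'longax': 76.2, 'z': np.float64(36.1), 'z10': np.float64(37.0), 'n': 13202} boss {'c': (514.9, 174.3), 'size': (54.8, 35.4), 'longax': 54.3, 'z': np.float64(70.3), 'z10': np.float64(75.2), 'n': 7419}
```

View pics/w14.png

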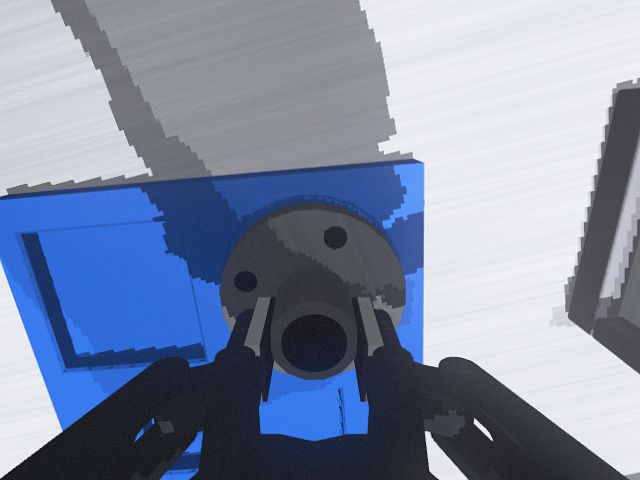

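Request:
apply_moves(
  commands=[
    [0.004, 0, 0.0012, 0, -1],
    [0.008, 0, 0.0012, 0, -1],
    [0.011, 0, 0.0012, 0, -1],
    [0.014, 0, 0.0012, 0, -1],
    [0.0165, 0, 0.0012, 0, -1],
    [0.0165, 0, 0.0012, 0, -1],
  ],
)

```text
time: 43.8
ee_pos: [0.5212, 0.1754, 0.0395]
tcp_rot: [87.2, 89.0, 73.1]
wrist_force: [-20.9, -9.7, 40.3]
opening: 0.0314
```

```bash
python3 - <<'E'
from m import *
go((.5194,.1762,.031),76)
E
```

```text
row [0.0085, 0.0002, -0.002] roll -0.0021 cur 75.88 p [0.5212 0.1754 0.0395] q1,q6 [18.2 32.3] F [-20.9  -9.7  40.3] op 0.0314 t 43.8
  tilt deg: tool x axis off vertical, along toolY0 1.03 toolZ0 0.05 xaxis [0.0052 0.0171]
```

Request:
apply_moves(
  commands=[
    [-0.006, 0, -0.001, 0, -1],
    [-0.013, 0, -0.002, 0, -1],
    [-0.013, 0, -0.002, 0, -1],
  ],
)

```text
time: 44.1
ee_pos: [0.5198, 0.1758, 0.0536]
tcp_rot: [82.8, 88.9, 68.6]
wrist_force: [-0.3, 0.4, -6.2]
opening: 0.0316
```

```bash
python3 - <<'E'
from m import *
go((.5194,.1762,.031),76)
k=cam('wrist');P=cloud(k);cv2.imwrite('pics/w15.png',k['frame'])
np.savez('w15.npz',P=P)
Z=P[...,2]*1e3
d=np.hypot(P[...,0]-.517,P[...,1]-.175)
m=(Z>30)&(Z<60)&(d<.06); 
print(np.histogram(Z[m],bins=range(30,61,2)))
f=rect(P,(.517,.175),.06,.034,.048);print(f)
# circle fit on outer rim of flange, world XY
mm=((Z>33)&(Z<50)&(d<.06)).astype(np.uint8)
n,l,s,_=cv2.connectedComponentsWithStats(mm);i=1+np.argmax(s[1:,4]);q=P[l==i]
A=np.c_[q[:,:2],np.ones(len(q))];w=np.linalg.lstsq(A,q[:,2],rcond=None)[0];print('plane tilt deg',np.degrees(w[:2]))
E
python3 -c "
import cv2
cv2.imwrite('pics/w15c.png',cv2.resize(cv2.imread('pics/w15.png')[150:450,150:480],None,fx=2,fy=2))"
```

```text
row [0.0226, -0.0001, -0.0006] roll -0.0022 cur 75.88 p [0.5198 0.1758 0.0536] q1,q6 [18.2 32.4] F [-0.3  0.4 -6.2] op 0.0316 t 44.1
  tilt deg: tool x axis off vertical, along toolY0 1.08 toolZ0 0.14 xaxis [0.0069 0.0178]
(array([ 109,  114,  135,  128,  223, 5503, 7009,  486,  117,  131,  135,
        135,  141,  160,  259]), array([30, 32, 34, 36, 38, 40, 42, 44, 46, 48, 50, 52, 54, 56, 58, 60]))
{'c': (504.6, 180.4), 'size': (83.8, 57.6), 'longax': 75.3, 'z': np.float64(42.2), 'z10': np.float64(43.6), 'n': 13438}
plane tilt deg [2.51998495 1.09447689]
```

View pics/w15c.png

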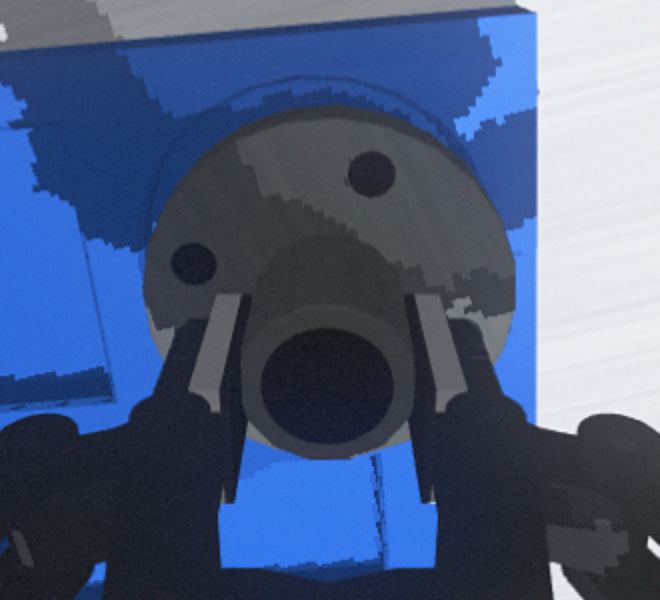

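```bash
cat > fit.py <<'E'
from m import *
from scipy.optimize import minimize
def nest(P,c0=(.5165,.1755)):
    Z=P[...,2];d=np.hypot(P[...,0]-c0[0],P[...,1]-c0[1]);s=(d<.056)&(d>.03)
    # pixels left of camera occlusion only: top pts inside circle and floor pts outside both penalised
    t=P[s&(Z>.0145)&(Z<.020)][:,:2];f=P[s&(Z>.003)&(Z<.0135)][:,:2]
    cost=lambda c:np.clip(.044-np.hypot(*(t-c).T),0,.004).sum()+np.clip(np.hypot(*(f-c).T)-.044,0,.004).sum()
    r=minimize(cost,c0,method='Nelder-Mead',options=dict(initial_simplex=[c0,(c0[0]+.004,c0[1]),(c0[0],c0[1]+.004)]))
    print('nest (wrist)',(r.x*1e3).round(1),'cost',round(r.fun*1e3,1),len(t),len(f))
def flange(P,zlo,zhi,c0=(.517,.175)):
    Z=P[...,2];d=np.hypot(P[...,0]-c0[0],P[...,1]-c0[1])
    mm=((Z>zlo)&(Z<zhi)&(d<.06)).astype(np.uint8)
    n,l,s,_=cv2.connectedComponentsWithStats(mm);i=1+np.argmax(s[1:,4])
    q=P[l==i];h=cv2.convexHull((q[:,:2]*1e3).astype(np.float32))[:,0]
    h=h[(h@np.array([.97,-.242]))<(h@np.array([.97,-.242])).min()+45]
    res=minimize(lambda c:np.abs(np.hypot(*(h-c).T)-42).sum(),np.array(c0)*1e3,method='Nelder-Mead')
    A=np.c_[q[:,:2],np.ones(len(q))];w=np.linalg.lstsq(A,q[:,2],rcond=None)[0]
    print('flange (wrist)',res.x.round(1),'fit',round(res.fun/len(h),2),'plane',np.degrees(w[:2]).round(2),'z med',np.median(q[:,2]).round(4))
E
python3 - <<'E'
from fit import *
P=np.load('w15.npz')['P'];nest(P);flange(P,.036,.047)
E
```

```text
nest (wrist) [516.4 174.8] cost 358.7 8792 2154
flange (wrist) [517.5 177.4] fit 0.13 plane [1.72 1.35] z med 0.0422
```

Request:
apply_moves(
  commands=[
    [0.0, -0.003, -0.001, 0, -1],
    [0.005, -0.0031, -0.001, 0, -1],
    [0.009, -0.0032, -0.001, 0, -1],
    [0.011, -0.0033, -0.001, 0, -1],
    [0.013, -0.0033, -0.001, 0, -1],
    [0.015, -0.0033, -0.001, 0, -1],
    [0.017, -0.0033, -0.001, 0, -1],
    [0.017, -0.0033, -0.001, 0, -1],
  ],
)

```text
time: 44.95
ee_pos: [0.5177, 0.173, 0.0353]
tcp_rot: [86.7, 89.0, 72.6]
wrist_force: [-0.2, 1.0, -7.0]
opening: 0.0315
```

```bash
python3 - <<'E'
from fit import *
go((.5194,.1762,.031),76)
k=cam('wrist');P=cloud(k);cv2.imwrite('pics/w16.png',k['frame']);flange(P,.022,.036);nest(P)
E
```

```text
row [0.0043, 0.0034, 0.0009] roll -0.0021 cur 75.88 p [0.5177 0.173  0.0353] q1,q6 [18.  32.2] F [-0.2  1.  -7. ] op 0.0315 t 44.95
  tilt deg: tool x axis off vertical, along toolY0 1.03 toolZ0 0.06 xaxis [0.0054 0.0172]
flange (wrist) [515.3 174.4] fit 0.18 plane [1.54 1.25] z med 0.024
nest (wrist) [517.8 174.5] cost 663.5 13753 819
```

Request:
apply_moves(
  commands=[
    [0.002, 0, 0.0003, 0, -1],
    [0.004, 0, 0.0003, 0, -1],
    [0.005, 0, 0.0003, 0, -1],
    [0.005, 0, 0.0003, 0, -1],
  ],
)

```text
time: 45.4
ee_pos: [0.5185, 0.1731, 0.0314]
tcp_rot: [82.5, 88.9, 68.4]
wrist_force: [-0.5, -0.4, 2.0]
opening: 0.0316
```

Request:
apply_moves(
  commands=[
    [0.0, 0, 0, 0, -0.1],
    [0.0, 0, 0, 0, 0],
    [0, 0, 0, 0, 0.2],
    [-0.02, 0.0, 0, 0, 0.3],
    [-0.06, 0.001, 0, 0, 0.6],
    [-0.11, 0.002, 0, 0, 1],
    [-0.15, 0.002, 0, 0, 1],
    [-0.17, 0.002, 0, 0, 1],
    [-0.17, 0.002, 0, 0, 1],
  ],
)

```text
time: 46.3
ee_pos: [0.5191, 0.1725, 0.2051]
tcp_rot: [71.5, 88.7, 57.3]
wrist_force: [-0.0, -0.8, -0.1]
opening: 0.0855
```

```bash
python3 - <<'E'
from fit import *
go((.5194,.1762,.031),76)
k=cam('wrist');P=cloud(k);cv2.imwrite('pics/w17.png',k['frame']);flange(P,.014,.027)
r=rect(P,(.517,.175),.03,.046,.062);print('boss',r)
cv2.imwrite('pics/w17c.png',k['frame'][60:360,140:540])
c=cam('top');P=cloud(c);print('top flange',rect(P,(.5192,.1772),.06,.0185,.026),'boss',rect(P,(.519,.177),.04,.045,.06),'stack',rect(P,(.53,.353),.07,.079,.09))
E
```

```text
row [0.1741, -0.0001, -0.0019] roll -0.0021 cur 75.88 p [0.5191 0.1725 0.2051] q1,q6 [17.9 32.1] F [-0.  -0.8 -0.1] op 0.0855 t 46.3
  tilt deg: tool x axis off vertical, along toolY0 1.25 toolZ0 0.42 xaxis [0.0124 0.0194]
flange (wrist) [494.6 179.2] fit 6.19 plane [-0.21  0.11] z med 0.018
boss {'c': (515.6, 174.9), 'size': (32.7, 32.7), 'longax': -15.1, 'z': np.float64(53.4), 'z10': np.float64(54.3), 'n': 1377}
top flange {'c': (490.7, 168.9), 'size': (84.3, 36.4), 'longax': 82.2, 'z': np.float64(20.2), 'z10': np.float64(22.3), 'n': 271} boss {'c': (505.8, 175.7), 'size': (26.2, 7.8), 'longax': -88.3, 'z': np.float64(53.3), 'z10': np.float64(55.6), 'n': 29} stack None
```

View pics/w17c.png

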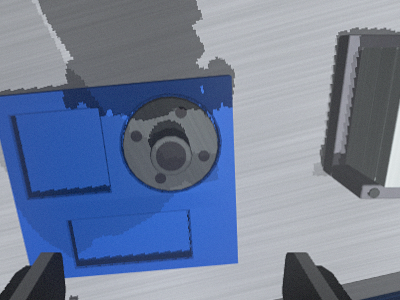

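Request:
apply_moves(
  commands=[
    [-0.03, -0.05, -0.01, 0, 1],
    [-0.05, -0.1, -0.03, 0, 1],
    [-0.05, -0.3, -0.06, 0, 1],
    [-0.05, -0.3, -0.06, 0, 1],
    [-0.05, -0.3, -0.06, 0, 1],
    [-0.05, -0.3, -0.06, 0, 1],
    [-0.05, -0.3, -0.06, 0, 1],
    [-0.05, -0.3, -0.06, 0, 1],
    [-0.05, -0.3, -0.06, 0, 1],
  ],
)

```text
time: 47.3
ee_pos: [0.386, -0.105, 0.2442]
tcp_rot: [86.7, 88.9, 72.5]
wrist_force: [-0.0, -0.4, -1.0]
opening: 0.0853
```

```bash
python3 - <<'E'
from m import *
c=cam('top');P=cloud(c)
print('stack',rect(P,(.53,.353),.07,.079,.09),'jig',rect(P,(.53,.353),.08,.012,.03),'stop',rect(P,(.584,.34),.06,.07,.0785))
print('boss',rect(P,(.519,.177),.04,.045,.06),'bottle',rect(P,(.775,-.228),.06,.1,.15))
s=cam('scene');Q=cloud(s)
a=cv2.resize(c['frame'][200:310,130:230],(400,440),interpolation=cv2.INTER_CUBIC);b=cv2.resize(s['frame'][140:210,360:440],(400,350),interpolation=cv2.INTER_CUBIC)
b=cv2.copyMakeBorder(b,0,90,0,0,cv2.BORDER_CONSTANT);cv2.imwrite('pics/fin.png',np.hstack([a,b]))
# -y side face of the stack seen by the scene camera: Y by height (jig frame), and end
ex=np.array([.9703,-.2419]);ey=np.array([.2419,.9703]);d=Q[...,:2]-[.5297,.3538];X=d@ex*1e3;Y=d@ey*1e3;Z=Q[...,2]*1e3
for z0,z1 in [(24,44),(51,66),(71,80)]:
    m=(Z>z0)&(Z<z1)&(abs(X)<42)&(Y>-26)&(Y<-8);print(z0,z1,m.sum(),np.median(Y[m]) if m.any() else None)
E
```

```text
stack {'c': (530.1, 355.0), 'size': (99.9, 37.4), 'longax': -13.7, 'z': np.float64(82.5), 'z10': np.float64(84.6), 'n': 888} jig {'c': (530.7, 353.4), 'size': (121.0, 60.7), 'longax': -13.9, 'z': np.float64(19.8), 'z10': np.float64(23.9), 'n': 530} stop {'c': (566.7, 349.9), 'size': (64.6, 58.8), 'longax': -27.7, 'z': np.float64(75.2), 'z10': np.float64(77.6), 'n': 200}
boss {'c': (518.3, 175.3), 'size': (32.3, 32.1), 'longax': 45.8, 'z': np.float64(53.4), 'z10': np.float64(55.5), 'n': 212} bottle {'c': (759.1, -209.5), 'size': (33.6, 31.6), 'longax': 48.6, 'z': np.float64(130.0), 'z10': np.float64(140.5), 'n': 288}
24 44 120 -17.51324708904836
51 66 99 -18.028325795338667
71 80 62 -16.614331750935925
```

View pics/fin.png

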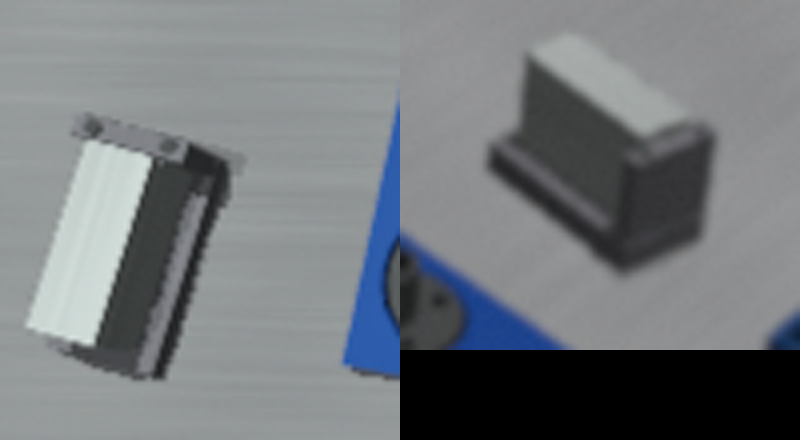

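```bash
python3 -c "
from workcell import bot
print(bot.job_done())"
```

```text
the job is handed in; nothing more can be done
None
```

The job is handed in at about 47 s of the 210 s. The gauge stack is built on the jig and the round housing is home in its nest. The hand-in gave no verdict.

**What I did**
- **Gauge stack:** I wrung on thick, then mid, then thin. Each block was laid roughly half overlapping the face below and slid in contact to the end stop. After laying mid, I squeezed mid and thick together from the sides to line them up. I pushed thin home a second time with the shut fingers, because backing off seemed to have pulled it slightly away from the stop.
- **Housing:** I found only the round one; the square and oval housings were not seen. It caught the nest rim on the first try (about 40 N up on the wrist), so I lifted it, shifted it about 3 mm and seated it.
- **Left alone:** I did not touch the two black bars, the oil bottle or the wrench.

**Last checks**
- **Stack position:** its top reads 82.5 mm, where 83 mm is nominal. It lies along the jig to about 0.3° and sits roughly 1 mm off the jig's centre line.
- **Edges:** these disagree slightly. The wrist camera put thin 0.3 mm sideways of mid. The coarser scene camera put it about 1.4 mm off. I left it as it was.
- **Housing seated:** the boss top reads 53.4 mm, where 54 mm is fully home, and the flange sits level.
- **Gripper tilt:** the tool had drifted to about 1° off vertical by the end.

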